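# Change the griddle over to its smooth side

### The arm

A 6-joint arm with a two-finger parallel gripper is mounted at the origin on the work surface. World frame = base frame: x ahead of the robot, y to its left, z up, the work surface at z = 0. Lengths are in mm, angles in rad, forces in N, time in s.
With the tool pointing down it reaches from about 275 to 750 mm from the base axis. Payload 10.2 kg.
Tool frame: the origin (TCP) lies midway between the tips of the shut fingers; the grasp point (between the pads) lies grasp_offset behind it (grasp_offset is the distance from the TCP to the grasp point, in mm); x points along the fingers, z is the direction in which the jaws open and shut, and the axes are right-handed (so a half turn about x gives the same grasp; the last joint's range is limited). The gripper opens to 85 mm and grips with 20 to 120 N. Pads are 22 mm wide; open, the fingers measure 114 mm over their backs; the gripper's body (76 mm by 85 mm) begins 54 mm behind the grasp point. The pads swing forward as they close: fully open they stand 13 mm farther back than shut.
Start: joints at [-1.442, 0.313, 1.498, -0, 1.331, -0.223], TCP at [180.896, -492.857, 231.294] pointing down, gripper open.
Joint ranges: [-2.94, 2.94], [-0.97, 2.17], [0.19, 2.56], [-1.23, 4.37], [0.02, 3.11], [-2.88, 2.88]. Speed limits (rad/s): [2.39, 2.39, 3.01, 3.14, 3.14, 3.14].

### API

Orientations are given as a unit quaternion [w, x, y, z].
In Python, from rig import sense, capture, calibration, finish_job, grasp_offset gives the robot as it stands.
- The arm moves only by the shell command python3 -m jog 'ROWS' [FORCE]. ROWS is JSON, a list of rows, each an object with "linear": the shift along the tool's x, y, z scaled (see below), a list of three; "rotation": the turn, a rotation vector about the tool's x, y, z scaled (see below), a list of three; "grip": the finger opening in mm, from 0 to 85.4. A call has 1 to 20 rows; each row is the pose to reach, as a shift and turn from the pose measured when the call began, along the tool's axes at that moment; what a row does not reach only later rows make up. The controller multiplies each number of a shift by 0.3 m and each number of a turn by 0.5 rad. A row lasts 1/12 s, in which the tool goes at most 41.7 mm and 7.16 degrees, less where a joint would pass 70% of its speed; a pose out of reach is approached as far as the arm can. A call with a number of a shift or a turn outside -1 to 1 is refused whole. A call with a gripper value outside its range is refused whole. The fingers move at their own pace and stop on an object; FORCE is the grip in N (left out, the last holds). Time passes only in rows, so rows that repeat a pose let the fingers close. It gives the time, the measured TCP pose, the force and the opening at its end, in the units of the state.
- sense(): the state, without advancing time (a new reading comes with each control period).
- capture(name): name is "scene" or "top" or "wrist"; returns (picture, depth): 400x640x3 uint8, red, green, blue; 400x640 float32, mm along the optical axis (not along the pixel's ray), 0 where there is no reading.
- calibration(name): a dict with "intrinsics" (3x3 intrinsics, pixels), "world_from_camera" (4x4, takes a point from camera to world coordinates). Camera axes: x right, y up, looking along -z (the intrinsics and any distortion apply to the point x, -y, -z); pixel columns grow to the right and rows downward; lengths in mm; the calibration is good to about 2 mm. A picture is of the moment at which its call begins: read the wrist's pose just before it. calibration takes no time and is no camera call; for the wrist camera it gives the pose at the moment of the call.
- finish_job(): hands the job in, once; it reports no verdict.
The state is a dict: "time_s": time; "joints": joint angles; "dq": joint speeds; "tau": joint torques, N m; "eef_pos": TCP position; "ee_rot": TCP orientation; "force": force on the tool from outside, world axes, zero at the start; "wrist_torque": the same for the moment, N m; "grip_width": opening from 0.0 (shut) to 1.0 (fully open).
Only numpy, scipy, OpenCV 4.12 (cv2) and the standard library are available. Lean on these libraries where they do the work, as an engineer would, in place of code of your own. Each camera call takes 0.05 s, during which the arm holds its last target.

### The job

Change the griddle over for a batch of patties: the reversible plate now lies ridged side up with a press standing on it; turn the plate over and seat it fully home on its three pins, smooth side up and handle to the griddle's front again, without dropping it. Once the plate is back and let go, and not before it is turned, mist it with a full push on the oil mister's cap and let the cap spring back. Gather every patty press on the shelf, including the one that stood on the plate, upright on the floor of the steel tray, and leave the other things where they are.

Things in the scene. Friction and masses are not known exactly. Their poses are not given: they have to be found in the camera images.
- griddle: Fixed dark steel griddle base, 130 x 140 x 60 mm. Origin: centre of its underside on the shelf; z up; +x points from its front (black knob, red lamp, roughly facing the robot) to its back. Two ledges, 28 mm deep, lie across it at x = -56 and +56 mm with tops 60 mm up; the well between them is 10 mm deep and takes the ridges.
- plate_home (a point): On the griddle, axes as its: where the plate's origin lies when home (64 mm above the shelf), handle over the front, either face up. Below it three brass pins, 13 mm in diameter, rise 7 mm above the ledges (upper 4 mm tapering to 6 mm diameter): one at the front at (-56, 0), two at the back at (56, -42) and (56, 42) mm in x, y of this frame.
- plate: Loose reversible aluminium plate, 140 x 120 x 8 mm, 0.34 kg, seated on the griddle at the start. Origin: its centre at mid-thickness; z points out of the ridged face (up at first); 3 mm high ridges cover the middle 80 x 70 mm of that face. Three 18 mm through holes at (-56, 0), (56, -42), (56, 42) mm: with the handle in front it fits the pins with either face up, never back to front.
- plate_tab (a point): Middle of the plate's handle, at (-100, 0, 0) mm in the plate's frame, axes as the plate's. The handle is a black block sticking straight out of the -x edge in the plate's plane: 55 mm long (x = -70 to -125 mm), 22 mm wide along y, 16 mm thick, centred on the mid-plane; it can be pinched across its 22 mm width at any tilt of the tool.
- rack: Fixed rack where the plate can stand on edge halfway through turning (optional). Wooden foot 140 x 100 x 12 mm, origin at the centre of its underside, z up. Four steel posts, 12 mm wide, at x = -50 and +50 mm leave a 12 mm wide upright slot along the rack's x at y = 0; they are straight up to 72 mm, then flare to a mouth about 30 mm wide, 89 mm up.
- rack_stand (a point): On the rack, axes as its: where the plate's origin lies when it stands in the slot, 82 mm above the shelf, handle up, back edge on the foot, its 120 mm width along the rack's x, either face to either side; its handle point is then 100 mm above this. The posts touch only ridge-free margins. It may lean up to about 4 degrees.
- mister: Fixed oil mister: green bottle of 56 mm diameter on a steel foot 80 x 80 mm. Origin: centre of the foot's underside; z up.
- cap_top (a point): Centre of the top of the mister's white round cap (38 mm diameter), 160 mm above the shelf when up; moves down with the cap.
- mister_cap (a joint): Travel of the mister's sprung cap in m: 0 up, 0.008 fully down. Starts to move at about 3 N, fully down at about 7 N; springs back by itself. A push beyond 0.006 counts as full.
- tray: Fixed open square steel tray, 196 x 196 mm outside, 22 mm high, walls and floor 4 mm. Origin: centre of its underside, z up. Room for four presses in two rows of two, 90 mm apart.
- press_a: Patty press: aluminium disc 66 mm in diameter, 12 mm thick, with an upright dark wooden knob 26 mm in diameter and 48 mm tall on it (60 mm in all), 0.16 kg. Origin: centre of the disc's underside; z up through the knob. Starts standing on the ridges of the plate.
- press_b: Patty press: aluminium disc 66 mm in diameter, 12 mm thick, with an upright dark wooden knob 26 mm in diameter and 48 mm tall on it (60 mm in all), 0.16 kg. Origin: centre of the disc's underside; z up through the knob. Starts standing on the shelf; may be absent (then its state is None throughout).
- press_c: Patty press: aluminium disc 66 mm in diameter, 12 mm thick, with an upright dark wooden knob 26 mm in diameter and 48 mm tall on it (60 mm in all), 0.16 kg. Origin: centre of the disc's underside; z up through the knob. Starts standing on the shelf; may be absent (then its state is None throughout).
- press_d: Patty press: aluminium disc 66 mm in diameter, 12 mm thick, with an upright dark wooden knob 26 mm in diameter and 48 mm tall on it (60 mm in all), 0.16 kg. Origin: centre of the disc's underside; z up through the knob. Starts standing on the shelf; may be absent (then its state is None throughout).
- jar: Bystander: glass jar with a steel cap, 72 mm in diameter, 110 mm tall; origin at the centre of its underside.
- ladle: Bystander: steel ladle lying beyond the tray, about 250 mm long, bowl 72 mm in diameter and 26 mm high; origin under the bowl's centre, handle along its -x.
- scoop: Bystander: yellow plastic scoop, 155 mm long, 55 mm wide, 34 mm high; origin on its underside near the middle.
- lid: Bystander: small aluminium lid lying flat, 90 mm in diameter, with a black knob 21 mm above the shelf; origin at the centre of its underside.
- spice_tin: Bystander: red tin, 54 mm in diameter, 85 mm tall; origin at the centre of its underside.
- tumbler: Bystander: open steel tumbler, 68 mm in diameter, 95 mm tall; origin at the centre of its underside.
Not all that is in view belongs to the job. Leave any yellow look-alike of the mister alone.

How it is judged (in metres and radians):
On the way, in this order (a step that is already met when the one before it is completed fails the run):
1. the plate lies smooth side up, handle in front, home on its pins and let go (angle between plate's own z axis and vertical above 3.08 rad and angle between the x axis of plate and the x axis of griddle, either way round below 0.07 rad and x of plate_tab in the frame of griddle between -0.106 and -0.094 m and x of plate in the frame of griddle between -0.005 and 0.005 m and y of plate in the frame of griddle between -0.005 and 0.005 m and z of plate in the frame of griddle between 0.06 and 0.0665 m and contact force between the fingers and plate below 0.2 N), for 0.3 s.
2. the mister's cap is pushed fully down (value of joint mister_cap above 0.006 m), for 0.05 s.
3. the cap has sprung back up (value of joint mister_cap below 0.0015 m), for 0.2 s.
At the end, for the whole second after the job is handed in: Plate smooth side up (level within 0.06 rad), within 5 mm of home in x and y, its origin 60 to 66.5 mm up, handle in front; cap up (under 1.5 mm); every press present upright (0.15 rad) on the tray floor, within 75 mm of its centre in tray x and y; all released, at rest (all of step 1 and linear speed of plate below 0.02 m/s and value of joint mister_cap below 0.0015 m and x of press_a in the frame of tray between -0.075 and 0.075 m and y of press_a in the frame of tray between -0.075 and 0.075 m and z of press_a in the frame of tray between 0 and 0.01 m and angle between each of press_a, press_b, press_c, press_d's own z axis and vertical below 0.15 rad and linear speed of each of press_a, press_b, press_c, press_d below 0.03 m/s and x of press_b in the frame of tray between -0.075 and 0.075 m and y of press_b in the frame of tray between -0.075 and 0.075 m and z of press_b in the frame of tray between 0 and 0.01 m and x of press_c in the frame of tray between -0.075 and 0.075 m and y of press_c in the frame of tray between -0.075 and 0.075 m and z of press_c in the frame of tray between 0 and 0.01 m and x of press_d in the frame of tray between -0.075 and 0.075 m and y of press_d in the frame of tray between -0.075 and 0.075 m and z of press_d in the frame of tray between 0 and 0.01 m); the robot touches nothing.
It fails at once if the mister's cap is pushed down before the plate is turned over (value of joint mister_cap above 0.004 m and angle between plate's own z axis and vertical below 2.9 rad).
It fails at once if the plate is dropped (falls freely at over 0.8 m/s, a drop of more than 3 cm) (linear speed of plate above 0.8 m/s and contact force between anything else and plate below 0.05 N).
It fails at once if a bystander is moved more than 5 cm or tipped over (distance of any of jar, ladle, scoop, lid, spice_tin, tumbler from where it was at the start of the episode above 0.05 m or angle between any of jar, spice_tin, tumbler's own z axis and vertical above 0.6 rad).
Of press_b, press_c, press_d only 1 to 3 are there at a start; the rules pass over those that are not, and their reading is None.
At some moment in a run one of press_b, press_c, press_d may be knocked a few centimetres aside while the robot is not near it.
It also fails if it takes over 210 s, if anything falls off the work surface, if the arm or the gripper's body presses on something with over 40 N, if the wrist force passes 120 N, or if a joint passes its speed limit or range.

## Working session

There is one attempt and no reset: what is moved stays moved. The work goes in short steps, Python scripts to look and compute and a shell command to move; the robot and the scene stay as the last step left them, time stands still between calls to the robot, and variables do not carry over. Pictures are saved under pics/ and viewed, and the job is handed in when it is done.

```bash
ls; mkdir -p pics
python3 - <<'E'
from rig import *
import cv2, numpy as np
print(sense()); print(grasp_offset if not callable(grasp_offset) else grasp_offset())
for n in ["scene","top","wrist"]:
    c=calibration(n); print(n,np.round(c["intrinsics"],1).tolist(),np.round(c["world_from_camera"],3).tolist(), c.keys())
    p,d=capture(n); cv2.imwrite(f"pics/{n}0.png",p[:,:,::-1]); np.save(f"pics/{n}0.npy",d)
E
```

```text
pics
{'time_s': 0.0, 'joints': array([-1.44239764e+00,  3.13433613e-01,  1.49844679e+00,  2.28274997e-05,
        1.33102257e+00, -2.23385085e-01]), 'dq': array([-1.36805641e-03, -4.78081862e-04,  1.41220413e-04, -6.43027318e-05,
        3.65885008e-04,  3.60340780e-04]), 'tau': array([ 6.07139336e-04, -4.12269223e+01, -2.59744924e+01, -1.96520118e-04,
        4.07767584e-03, -3.65466462e-05]), 'eef_pos': array([ 180.86728395, -492.57825986,  230.73981554]), 'ee_rot': array([ 0.57947151,  0.40514179,  0.58008323, -0.40444572]), 'force': array([ 0.64285441,  0.31564533, -0.00452135]), 'wrist_torque': array([-0.00784526,  0.01507208, -0.04403702]), 'grip_width': 0.9967807981890787}
18.700000000000003
scene [[419.6, 0.0, 320.9], [0.0, 419.6, 199.6], [0.0, 0.0, 1.0]] [[-0.679, -0.431, 0.594, 1527.129], [0.734, -0.391, 0.555, 844.548], [-0.007, 0.813, 0.582, 1020.018], [0.0, 0.0, 0.0, 1.0]] dict_keys(['intrinsics', 'world_from_camera'])
top [[421.2, 0.0, 321.5], [0.0, 421.2, 196.6], [0.0, 0.0, 1.0]] [[0.005, 0.994, -0.108, 453.583], [-1.0, 0.005, 0.004, -23.834], [0.004, 0.108, 0.994, 1424.341], [0.0, 0.0, 0.0, 1.0]] dict_keys(['intrinsics', 'world_from_camera'])
wrist [[285.5, 0.0, 318.2], [0.0, 285.5, 195.8], [0.0, 0.0, 1.0]] [[0.343, 0.898, 0.274, 250.643], [-0.939, 0.329, 0.098, -467.722], [-0.002, -0.291, 0.957, 372.32], [0.0, 0.0, 0.0, 1.0]] dict_keys(['intrinsics', 'world_from_camera'])
```

View pics/top0.png

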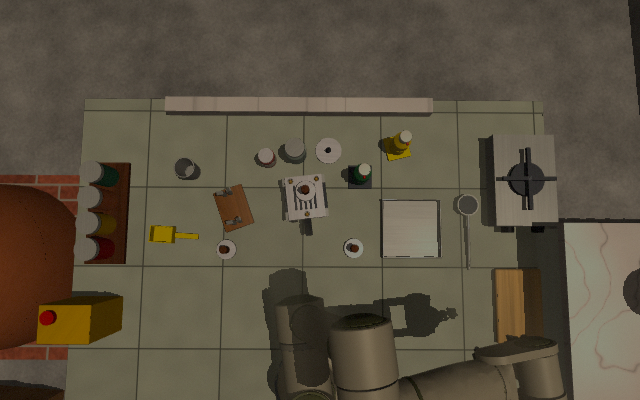

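View pics/scene0.png

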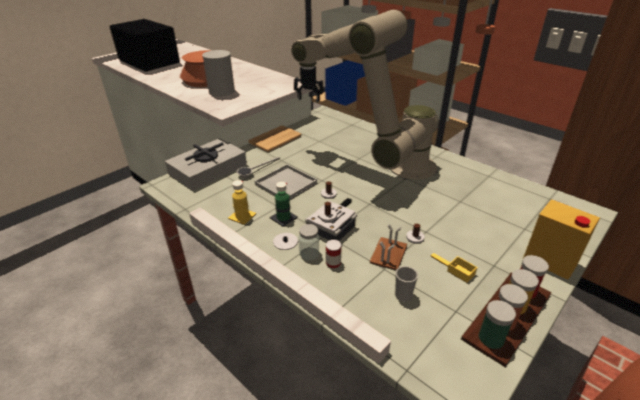

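The top view shows the plate with a press on the griddle near (303,196), loose presses at (353,248) and (226,249), the rack at (234,207), the mister at (360,175), the tray at (410,228), and the ladle, jar, tin and lid. Next I'll zoom in.

```bash
cat > h.py <<'E'
import numpy as np, cv2
from rig import *
from scipy.spatial.transform import Rotation as R
def ray(name,u,v,cal=None):
    c=cal or calibration(name); K=c["intrinsics"]; T=np.array(c["world_from_camera"])
    uv=np.atleast_2d(np.stack([np.ravel(u),np.ravel(v)],1)).astype(float)
    d=np.stack([(uv[:,0]-K[0][2])/K[0][0],-(uv[:,1]-K[1][2])/K[1][1],-np.ones(len(uv))],1)
    return T[:3,3],d@T[:3,:3].T
def onz(name,u,v,z,cal=None):
    o,d=ray(name,u,v,cal); return o+d*((z-o[2])/d[:,2])[:,None]
def cloud(name,D,cal=None):
    vv,uu=np.mgrid[0:D.shape[0],0:D.shape[1]]
    o,d=ray(name,uu,vv,cal); return (o+d*D.reshape(-1,1)).reshape(*D.shape,3)
def Rt():
    q=sense()["ee_rot"]; return R.from_quat(np.r_[q[1:],q[0]])
E
python3 - <<'E'
from h import *
p=cv2.imread("pics/top0.png")[90:290,130:490]
cv2.imwrite("pics/top0z.png",cv2.resize(p[20:180,70:330],(780,480),interpolation=cv2.INTER_CUBIC))
P=cloud("top",np.load("pics/top0.npy"))
for n,u,v in [("table",330,290),("press knob a",305,189),("b",353,247),("c",226,249),("lid",328,150),("jar",294,150),("tin",266,156),("tumbler",186,168),("mister",361,172),("tray",410,228),("rack",230,215),("plate",293,212)]:
    print(n,P[v,u].round(0))
E
```

```text
table [296. -59.   1.]
press knob a [617.  23. 129.]
b [ 439. -131.   60.]
c [431. 276.  63.]
lid [765. -50.  20.]
jar [744.  59. 113.]
tin [729. 151.  87.]
tumbler [703. 433.   5.]
mister [ 665. -148.  166.]
tray [ 502. -327.    6.]
rack [543. 277.  16.]
plate [550.  63.  69.]
```

View pics/top0z.png

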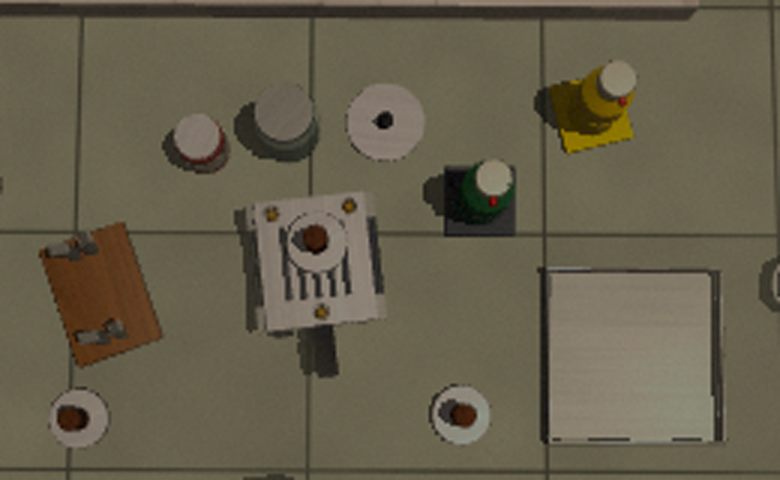

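View pics/wrist0.png

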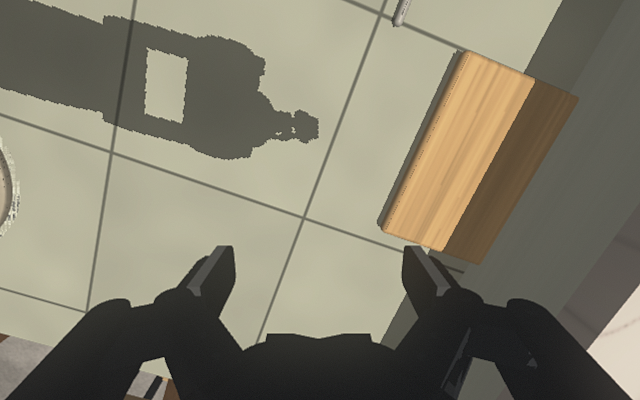

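Run:
```python
from h import *
p=cv2.imread("pics/top0.png"); hsv=cv2.cvtColor(p,cv2.COLOR_BGR2HSV)
def blobs(m,box,mn=6):
    x0,y0,x1,y1=box; M=np.zeros_like(m); M[y0:y1,x0:x1]=m[y0:y1,x0:x1]
    n,l,s,c=cv2.connectedComponentsWithStats(M); return [(s[i,4],c[i].round(1)) for i in range(1,n) if s[i,4]>=mn]
H,S,V=cv2.split(hsv)
for (u,v) in [(220,155+0),(290,181),(316,178),(307,214),(305,189),(353,247),(364,169),(220,215),(293,212),(355,180)]:
    print((u,v),hsv[v,u])
br=((H>10)&(H<28)&(S>110)&(V>60)).astype(np.uint8)
print("brass",[(a,c,onz("top",*c,66)[0].round(1)) for a,c in blobs(br,(278,170,335,225),3)])
wood=((H<14)&(S>80)).astype(np.uint8)
for nm,box,z in [("a",(295,178,315,200),131),("b",(340,238,365,258),60),("c",(216,238,238,260),60)]:
    print(nm,[(a,c,onz("top",*c,z-10)[0].round(1)) for a,c in blobs(wood,box,4)])
wood2=((H<16)&(S>90)).astype(np.uint8)
M=np.zeros_like(wood2);M[182:235,210:258]=wood2[182:235,210:258]
cs,_=cv2.findContours(M,0,2);c=max(cs,key=cv2.contourArea);r=cv2.minAreaRect(c);b=cv2.boxPoints(r)
print("rack",r,onz("top",b[:,0],b[:,1],12).round(1)[:,:2].tolist(),onz("top",*r[0],12).round(1))
wh=((S<60)&(V>110)).astype(np.uint8)
print("cap",[(a,c,onz("top",*c,160)[0].round(1)) for a,c in blobs(wh,(350,155,380,185))])
for nm,box in [("b",(340,235,368,262)),("c",(212,236,240,264))]:
    M=np.zeros_like(wh);x0,y0,x1,y1=box;M[y0:y1,x0:x1]=((V>120)&(S<50))[y0:y1,x0:x1]
    cs,_=cv2.findContours(M,0,2);c=max(cs,key=cv2.contourArea);(cc,rr)=cv2.minEnclosingCircle(c);print("disc",nm,cc,rr,onz("top",*cc,12)[0].round(1))
P=cloud("top",np.load("pics/top0.npy"))
# tray wall tops
z=P[...,2]; 
Mt=((z>14)&(z<40)).astype(np.uint8); Mt2=np.zeros_like(Mt); Mt2[190:268,370:450]=Mt[190:268,370:450]
pts=np.argwhere(Mt2)[:,::-1].astype(np.float32); r=cv2.minAreaRect(pts); b=cv2.boxPoints(r); print("tray",r,onz("top",b[:,0],b[:,1],22).round(1)[:,:2].tolist(),onz("top",*r[0],22).round(1))
```

```text
(220, 155) [ 24  64 104]
(290, 181) [ 19 189 116]
(316, 178) [ 19 201 123]
(307, 214) [ 18 195 119]
(305, 189) [ 13 209  61]
(353, 247) [  9 191  60]
(364, 169) [ 25  52 141]
(220, 215) [ 16 118  82]
(293, 212) [ 18  47 131]
(355, 180) [60 80 16]
brass [(np.int32(11), array([315.9, 178.4]), array([660.2, -10.3,  66. ])), (np.int32(11), array([290.4, 181.5]), array([649.6,  72.6,  66. ])), (np.int32(11), array([306.1, 189.1]), array([624.9,  21.3,  66. ])), (np.int32(9), array([307., 214.]), array([543.9,  17.7,  66. ]))]
a [(np.int32(59), array([304.6, 189. ]), array([618.3,  24.2, 121. ]))]
b [(np.int32(50), array([354., 248.]), array([ 435.4, -135. ,   50. ]))]
c [(np.int32(60), array([223.2, 249.4]), array([429. , 288.3,  50. ]))]
rack ((233.00196838378906, 207.6724090576172), (41.034210205078125, 29.948789596557617), 70.90650939941406) [[616.2, 339.8], [650.0, 245.3], [519.3, 197.0], [486.1, 290.8]] [[567.6 268.1  12. ]]
cap [(np.int32(97), array([364.3, 169.2]), array([ 675. , -158.3,  160. ]))]
disc b (353.6422119140625, 247.8623809814453) 9.581719398498535 [ 435.3 -136.9   12. ]
disc c (225.7880401611328, 249.27174377441406) 9.557669639587402 [428.8 288.3  12. ]
tray ((411.4999694824219, 228.0), (58.99999237060547, 57.99999237060547), 0.0) [[406.0, -229.6], [598.3, -231.6], [599.3, -429.5], [406.8, -424.5]] [[ 501.9 -328.7   22. ]]
```

```bash
cat >> h.py <<'E'
def plan(pos,M=None):
    """target TCP pos (mm), M: 3x3 target tool axes (columns x,y,z in world)"""
    s=sense(); r=Rt(); L=r.inv().apply(np.array(pos)-s["eef_pos"])/300
    w=np.zeros(3) if M is None else (r.inv()*R.from_matrix(M)).as_rotvec()/0.5
    n=max(np.linalg.norm(L)*300/41.7, np.linalg.norm(w)*0.5/np.radians(7.16))
    print("lin",L.round(4).tolist(),"rot",w.round(4).tolist(),"rows>=%.1f"%n)
def axes(xdir,zdir):
    x=np.array(xdir,float);x/=np.linalg.norm(x);z=np.array(zdir,float);z-=x*(x@z);z/=np.linalg.norm(z)
    return np.stack([x,np.cross(z,x),z],1)
def down(yaw): return axes([0,0,-1],[np.cos(yaw),np.sin(yaw),0])
def st():
    s=sense(); print("t%.2f"%s["time_s"],"p",s["eef_pos"].round(1),"j",s["joints"].round(3),"F",s["force"].round(1),"w%.1f"%(s["grip_width"]*85.4)); print(Rt().as_matrix().round(3).tolist())
E
python3 - <<'E'
from h import *
st()
plan([400,-235,240]); 
plan([618,24,240],down(1.37))
E
python3 -m jog 2>&1 | head -20
```

```text
t0.15 p [ 180.9 -492.7  230.9] j [-1.442  0.313  1.498 -0.     1.331 -0.223] F [-0.1 -0.5  0. ] w85.6
[[-0.0, 0.939, 0.345], [0.001, 0.345, -0.939], [-1.0, 0.0, -0.001]]
lin [-0.0297, 0.9817, -0.5547] rot [0.0, 0.0, 0.0] rows>=8.1
lin [-0.029, 1.9613, -1.1147] rot [-5.178, -0.0001, -0.0026] rows>=20.7
invalid input
```

```bash
python3 -m jog '[{"linear":[0,0.49,-0.28],"rotation":[0,0,0],"grip":85},{"linear":[-0.03,0.98,-0.555],"rotation":[0,0,0],"grip":85},{"linear":[-0.03,0.98,-0.555],"rotation":[0,0,0],"grip":85},{"linear":[-0.03,0.98,-0.555],"rotation":[0,0,0],"grip":85},{"linear":[-0.03,0.98,-0.555],"rotation":[0,0,0],"grip":85},{"linear":[-0.03,0.98,-0.555],"rotation":[0,0,0],"grip":85},{"linear":[-0.03,0.98,-0.555],"rotation":[0,0,0],"grip":85},{"linear":[-0.03,0.98,-0.555],"rotation":[0,0,0],"grip":85},{"linear":[-0.03,0.98,-0.555],"rotation":[0,0,0],"grip":85},{"linear":[-0.03,0.98,-0.555],"rotation":[0,0,0],"grip":85},{"linear":[-0.03,0.98,-0.555],"rotation":[0,0,0],"grip":85}]' 60
python3 - <<'E'
from h import *
st()
plan([540,20,250])
E
```

```text
time_s: 1.07
eef_pos: [399.3, -235.2, 239.9]
ee_rot: [0.58, 0.405, 0.58, -0.404]
force: [-1.1, -0.7, 0.2]
grip_width: 0.997
t1.07 p [ 399.3 -235.2  239.9] j [-0.786  0.17   1.657  0.     1.315  0.432] F [-1.1 -0.7  0.2] w85.1
[[-0.001, 0.939, 0.345], [0.001, 0.345, -0.939], [-1.0, -0.0, -0.001]]
lin [-0.0331, 0.7339, -0.6366] rot [0.0, 0.0, 0.0] rows>=7.0
```

```bash
python3 -m jog '[{"linear":[-0.03,0.73,-0.635],"rotation":[0,0,0],"grip":85},{"linear":[-0.03,0.73,-0.635],"rotation":[0,0,0],"grip":85},{"linear":[-0.03,0.73,-0.635],"rotation":[0,0,0],"grip":85},{"linear":[-0.03,0.73,-0.635],"rotation":[0,0,0],"grip":85},{"linear":[-0.03,0.73,-0.635],"rotation":[0,0,0],"grip":85},{"linear":[-0.03,0.73,-0.635],"rotation":[0,0,0],"grip":85},{"linear":[-0.03,0.73,-0.635],"rotation":[0,0,0],"grip":85},{"linear":[-0.03,0.73,-0.635],"rotation":[0,0,0],"grip":85},{"linear":[-0.03,0.73,-0.635],"rotation":[0,0,0],"grip":85}]'
python3 - <<'E'
from h import *
st()
cal=calibration("wrist"); p,d=capture("wrist"); cv2.imwrite("pics/w1.png",p[:,:,::-1]); np.save("pics/w1.npy",d); import pickle; pickle.dump(cal,open("pics/w1.pkl","wb"))
E
```

```text
time_s: 1.82
eef_pos: [539.3, 18.9, 248.5]
ee_rot: [0.579, 0.404, 0.581, -0.404]
force: [-0.8, -0.7, -0.5]
grip_width: 0.994
t1.82 p [539.3  18.9 248.5] j [-0.182  0.334  1.423  0.     1.386  1.035] F [-0.8 -0.7 -0.5] w84.9
[[-0.002, 0.938, 0.346], [0.001, 0.346, -0.938], [-1.0, -0.001, -0.001]]
```

View pics/w1.png

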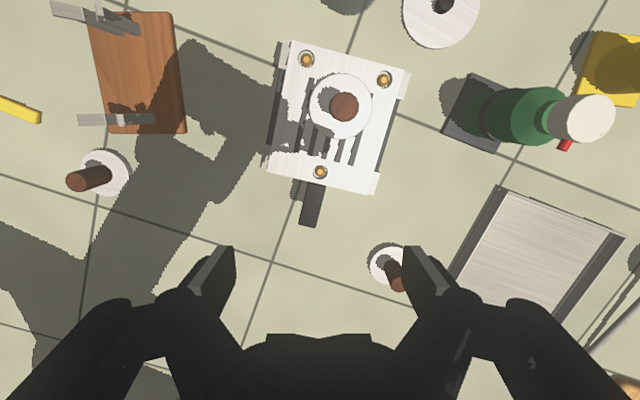

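The wrist view shows pins at (307,59), (384,79) and (320,172), the knob of press A at (344,107), press C at (103,172), press B at (388,266), the cap at (584,118), and the rack posts on the left.

Run:
```python
from h import *
import pickle
cal=pickle.load(open("pics/w1.pkl","rb")); p=cv2.imread("pics/w1.png"); hsv=cv2.cvtColor(p,cv2.COLOR_BGR2HSV);H,S,V=cv2.split(hsv)
def comp(m,box,mn):
    x0,y0,x1,y1=box; M=np.zeros(m.shape,np.uint8); M[y0:y1,x0:x1]=m[y0:y1,x0:x1]
    n,l,s,c=cv2.connectedComponentsWithStats(M); return [(int(s[i,4]),c[i].round(1),s[i,:4].tolist()) for i in range(1,n) if s[i,4]>=mn]
print(hsv[59,307],hsv[107,344],hsv[180,78])
br=(H>12)&(H<30)&(S>120)&(V>90)
pins=[]
for b in [(295,46,318,70),(372,68,396,92),(308,160,332,184)]:
    c=comp(br,b,20); print(c); c=max(c,key=lambda t:t[0])[1]; q=onz("wrist",*c,65,cal)[0]; pins.append(q); print(q.round(1))
f=pins[2];bm=(pins[0]+pins[1])/2; print("center",((f+bm)/2).round(1),"yaw",np.arctan2(*(bm-f)[[1,0]]), np.linalg.norm(bm-f),np.linalg.norm(pins[0]-pins[1]))
wd=(H<14)&(S>90)&(V>40)
c=comp(wd,(320,85,370,130),50);print(c); print("a",onz("wrist",*c[0][1],131,cal)[0].round(1))
# cloud
P=cloud("wrist",np.load("pics/w1.npy"),cal)
print("knobtop",P[107,344].round(1),"plate",P[120,380].round(1), "table",P[190,420].round(1))
for nm,box,ztop in [("a",(320,85,370,130),131),("c",(60,140,135,200),60),("b",(365,240,412,295),60)]:
    x0,y0,x1,y1=box;Q=P[y0:y1,x0:x1].reshape(-1,3);Q=Q[abs(Q[:,2]-ztop)<4]; print(nm,len(Q),Q.mean(0).round(1),((Q.max(0)+Q.min(0))/2).round(1),np.ptp(Q,axis=0).round(1))
# cap
x0,y0,x1,y1=(545,85,620,150);Q=P[y0:y1,x0:x1].reshape(-1,3);Q=Q[abs(Q[:,2]-160)<4];print("cap",len(Q),((Q.max(0)+Q.min(0))/2).round(1),np.ptp(Q,axis=0).round(1))
```

```text
[ 19 133 225] [ 10 102 140] [ 10 108 118]
[(71, array([306.7,  60. ]), [302, 54, 10, 12])]
[650.1  72.3  65. ]
[(51, array([383.9,  80.2]), [380, 76, 8, 10])]
[659.9 -10.9  65. ]
[(43, array([319.9, 171.7]), [316, 168, 8, 8])]
[543.9  18.5  65. ]
center [599.4  24.6  65. ] yaw 0.10981213524977651 111.7704628069655 83.78375891219311
[(594, array([344.2, 106.5]), [331, 93, 27, 28])]
a [618.4  23.8 131. ]
knobtop [618.   23.7 129.4] plate [621.1 -23.2  66.3] table [ 554.9 -129.3   -0.7]
a 674 [619.   24.  129.5] [618.9  23.7 129.3] [24.7 25.3  4.7]
c 356 [431.  287.7  58.7] [430.6 288.6  58.6] [25.2 26.2  5.1]
b 168 [ 434.3 -132.1   58.5] [ 435.5 -134.    58.4] [23.7 21.7  4.6]
cap 1935 [ 675.9 -157.5  158.3] [37.4 38.   4.5]
```

Run:
```python
from h import *
plan([618.8,24,200]); plan([618.8,24,92])
```

```text
lin [0.1616, 0.2571, 0.0727] rot [0.0, 0.0, 0.0] rows>=2.2
lin [0.5216, 0.2576, 0.0731] rot [0.0, 0.0, 0.0] rows>=4.2
```

```bash
python3 -m jog '[{"linear":[0.16,0.257,0.073],"rotation":[0,0,0],"grip":85},{"linear":[0.16,0.257,0.073],"rotation":[0,0,0],"grip":85},{"linear":[0.16,0.257,0.073],"rotation":[0,0,0],"grip":85},{"linear":[0.26,0.257,0.073],"rotation":[0,0,0],"grip":85},{"linear":[0.36,0.257,0.073],"rotation":[0,0,0],"grip":85},{"linear":[0.45,0.257,0.073],"rotation":[0,0,0],"grip":85},{"linear":[0.52,0.257,0.073],"rotation":[0,0,0],"grip":85},{"linear":[0.52,0.257,0.073],"rotation":[0,0,0],"grip":85},{"linear":[0.52,0.257,0.073],"rotation":[0,0,0],"grip":0},{"linear":[0.52,0.257,0.073],"rotation":[0,0,0],"grip":0},{"linear":[0.52,0.257,0.073],"rotation":[0,0,0],"grip":0},{"linear":[0.52,0.257,0.073],"rotation":[0,0,0],"grip":0},{"linear":[0.52,0.257,0.073],"rotation":[0,0,0],"grip":0},{"linear":[0.52,0.257,0.073],"rotation":[0,0,0],"grip":0},{"linear":[0.52,0.257,0.073],"rotation":[0,0,0],"grip":0},{"linear":[0.52,0.257,0.073],"rotation":[0,0,0],"grip":0}]' 60
python3 - <<'E'
from h import *
st(); plan([618,24,190]);
E
```

```text
time_s: 3.2
eef_pos: [619.1, 23.8, 93.8]
ee_rot: [0.58, 0.405, 0.58, -0.405]
force: [-0.7, -0.3, 6.2]
grip_width: 0.288
t3.20 p [619.1  23.8  93.8] j [-0.15   0.646  1.359  0.     1.136  1.069] F [-0.7 -0.3  6.2] w24.6
[[0.0, 0.939, 0.345], [0.0, 0.345, -0.939], [-1.0, 0.0, 0.0]]
lin [-0.3208, -0.0031, -0.002] rot [0.0, 0.0, 0.0] rows>=2.3
```

```bash
python3 -m jog '[{"linear":[-0.1,0,0],"rotation":[0,0,0],"grip":0},{"linear":[-0.2,0,0],"rotation":[0,0,0],"grip":0},{"linear":[-0.3,0,0],"rotation":[0,0,0],"grip":0},{"linear":[-0.4,0,0],"rotation":[0,0,0],"grip":0},{"linear":[-0.4,0,0],"rotation":[0,0,0],"grip":0},{"linear":[-0.4,0,0],"rotation":[0,0,0],"grip":0}]'
python3 - <<'E'
from h import *
st(); plan([570,-240,200]); plan([547,-283,120]);
E
```

```text
time_s: 3.7
eef_pos: [619.4, 23.8, 215.0]
ee_rot: [0.581, 0.405, 0.579, -0.404]
force: [-0.5, 0.1, -3.0]
grip_width: 0.289
t3.70 p [619.4  23.8 215. ] j [-0.15   0.535  1.213  0.     1.39   1.068] F [-0.5  0.1 -3. ] w24.7
[[0.003, 0.939, 0.345], [-0.0, 0.345, -0.939], [-1.0, 0.003, 0.001]]
lin [0.0498, -0.458, 0.7686] rot [0.0, 0.0, 0.0] rows>=6.4
lin [0.3163, -0.5801, 0.8764] rot [0.0, 0.0, 0.0] rows>=7.9
```

```bash
python3 -m jog '[{"linear":[0.02,-0.1,0.17],"rotation":[0,0,0],"grip":0},{"linear":[0.05,-0.46,0.77],"rotation":[0,0,0],"grip":0},{"linear":[0.05,-0.46,0.77],"rotation":[0,0,0],"grip":0},{"linear":[0.05,-0.46,0.77],"rotation":[0,0,0],"grip":0},{"linear":[0.05,-0.46,0.77],"rotation":[0,0,0],"grip":0},{"linear":[0.05,-0.46,0.77],"rotation":[0,0,0],"grip":0},{"linear":[0.05,-0.46,0.77],"rotation":[0,0,0],"grip":0},{"linear":[0.05,-0.46,0.77],"rotation":[0,0,0],"grip":0},{"linear":[0.2,-0.58,0.876],"rotation":[0,0,0],"grip":0},{"linear":[0.316,-0.58,0.876],"rotation":[0,0,0],"grip":0},{"linear":[0.316,-0.58,0.876],"rotation":[0,0,0],"grip":0},{"linear":[0.316,-0.58,0.876],"rotation":[0,0,0],"grip":0},{"linear":[0.316,-0.58,0.876],"rotation":[0,0,0],"grip":0}]'
python3 - <<'E'
from h import *
st(); plan([547,-283,28]);
E
```

```text
time_s: 4.78
eef_pos: [547.4, -281.9, 120.3]
ee_rot: [0.581, 0.405, 0.579, -0.404]
force: [0.5, 0.6, -2.0]
grip_width: 0.289
t4.78 p [ 547.4 -281.9  120.3] j [-0.666  0.608  1.349  0.002  1.183  0.551] F [ 0.5  0.6 -2. ] w24.7
[[0.002, 0.939, 0.345], [0.001, 0.345, -0.939], [-1.0, 0.002, 0.0]]
lin [0.3078, -0.0034, 0.0028] rot [0.0, 0.0, 0.0] rows>=2.2
```

```bash
python3 -m jog '[{"linear":[0.1,0,0.003],"rotation":[0,0,0],"grip":0},{"linear":[0.2,0,0.003],"rotation":[0,0,0],"grip":0},{"linear":[0.27,0,0.003],"rotation":[0,0,0],"grip":0},{"linear":[0.308,0,0.003],"rotation":[0,0,0],"grip":0},{"linear":[0.308,0,0.003],"rotation":[0,0,0],"grip":0},{"linear":[0.308,0,0.003],"rotation":[0,0,0],"grip":85},{"linear":[0.308,0,0.003],"rotation":[0,0,0],"grip":85},{"linear":[0.308,0,0.003],"rotation":[0,0,0],"grip":85},{"linear":[0.308,0,0.003],"rotation":[0,0,0],"grip":85},{"linear":[0.308,0,0.003],"rotation":[0,0,0],"grip":85},{"linear":[0.308,0,0.003],"rotation":[0,0,0],"grip":85},{"linear":[0.15,0,0.003],"rotation":[0,0,0],"grip":85},{"linear":[0,0,0.003],"rotation":[0,0,0],"grip":85},{"linear":[-0.1,0,0.003],"rotation":[0,0,0],"grip":85},{"linear":[-0.1,0,0.003],"rotation":[0,0,0],"grip":85},{"linear":[-0.1,0,0.003],"rotation":[0,0,0],"grip":85}]'
python3 - <<'E'
from h import *
st(); plan([435.4,-135.5,150]);plan([435.4,-135.5,24])
E
```

```text
time_s: 6.12
eef_pos: [548.4, -283.4, 152.8]
ee_rot: [0.582, 0.405, 0.578, -0.404]
force: [0.4, -0.3, -0.8]
grip_width: 0.997
t6.12 p [ 548.4 -283.4  152.8] j [-0.667  0.576  1.312  0.002  1.247  0.55 ] F [ 0.4 -0.3 -0.8] w85.2
[[0.006, 0.938, 0.345], [-0.002, 0.345, -0.938], [-1.0, 0.005, 0.004]]
lin [0.0057, -0.1835, -0.5927] rot [0.0, 0.0, 0.0] rows>=4.5
lin [0.4257, -0.1856, -0.5945] rot [0.0, 0.0, 0.0] rows>=5.4
```

```bash
cat >> h.py <<'E'
def knobs(tag):
    p,d=capture("top"); b=np.ascontiguousarray(p[:,:,::-1]); cv2.imwrite(f"pics/{tag}.png",b)
    P=cloud("top",d); hsv=cv2.cvtColor(b,cv2.COLOR_BGR2HSV);H,S,V=cv2.split(hsv)
    m=((H<15)&(S>110)&(abs(P[...,2]-59)<8)).astype(np.uint8)
    n,l,s,c=cv2.connectedComponentsWithStats(m)
    for i in range(1,n):
        if s[i,4]>12: print("knob",c[i].round(1),s[i,4],P[l==i].mean(0).round(1))
E
python3 - <<'E'
from h import *
knobs("top1")
E
```

```text
knob [108.3 200.3] 53 [585.6 663.6  59.9]
knob [106.6 244.2] 20 [444.2 660.8  59.4]
knob [354.  248.2] 41 [ 434.9 -134.2   60.3]
knob [222.6 249.4] 49 [429.1 287.7  60.4]
knob [105.3 254.5] 18 [411.2 663.5  58.9]
```

```bash
python3 -m jog '[{"linear":[0.0,-0.185,-0.594],"rotation":[0,0,0],"grip":85},{"linear":[0.0,-0.185,-0.594],"rotation":[0,0,0],"grip":85},{"linear":[0,-0.185,-0.594],"rotation":[0,0,0],"grip":85},{"linear":[0,-0.185,-0.594],"rotation":[0,0,0],"grip":85},{"linear":[0,-0.185,-0.594],"rotation":[0,0,0],"grip":85},{"linear":[0.1,-0.185,-0.595],"rotation":[0,0,0],"grip":85},{"linear":[0.2,-0.185,-0.595],"rotation":[0,0,0],"grip":85},{"linear":[0.3,-0.185,-0.595],"rotation":[0,0,0],"grip":85},{"linear":[0.38,-0.185,-0.595],"rotation":[0,0,0],"grip":85},{"linear":[0.425,-0.185,-0.595],"rotation":[0,0,0],"grip":85},{"linear":[0.425,-0.185,-0.595],"rotation":[0,0,0],"grip":85},{"linear":[0.425,-0.185,-0.595],"rotation":[0,0,0],"grip":0},{"linear":[0.425,-0.185,-0.595],"rotation":[0,0,0],"grip":0},{"linear":[0.425,-0.185,-0.595],"rotation":[0,0,0],"grip":0},{"linear":[0.425,-0.185,-0.595],"rotation":[0,0,0],"grip":0},{"linear":[0.425,-0.185,-0.595],"rotation":[0,0,0],"grip":0},{"linear":[0.425,-0.185,-0.595],"rotation":[0,0,0],"grip":0},{"linear":[0.425,-0.185,-0.595],"rotation":[0,0,0],"grip":0},{"linear":[0.425,-0.185,-0.595],"rotation":[0,0,0],"grip":0}]'
python3 - <<'E'
from h import *
st(); plan([435.4,-137,110]);plan([457,-283,110]);plan([457,-283,28])
E
```

```text
time_s: 7.75
eef_pos: [434.7, -134.6, 23.6]
ee_rot: [0.581, 0.405, 0.579, -0.404]
force: [-1.0, 0.1, 6.8]
grip_width: 0.286
t7.75 p [ 434.7 -134.6   23.6] j [-0.56   0.459  1.926  0.002  0.753  0.657] F [-1.   0.1  6.8] w24.4
[[0.004, 0.939, 0.345], [-0.001, 0.345, -0.939], [-1.0, 0.004, 0.002]]
lin [-0.2879, 0.0005, 0.0089] rot [0.0, 0.0, 0.0] rows>=2.1
lin [-0.2873, -0.0999, 0.4905] rot [0.0, 0.0, 0.0] rows>=4.2
lin [-0.014, -0.1009, 0.4899] rot [0.0, 0.0, 0.0] rows>=3.6
```

```bash
python3 -m jog '[{"linear":[-0.1,0,0],"rotation":[0,0,0],"grip":0},{"linear":[-0.2,0,0],"rotation":[0,0,0],"grip":0},{"linear":[-0.287,0,0],"rotation":[0,0,0],"grip":0},{"linear":[-0.287,-0.1,0.49],"rotation":[0,0,0],"grip":0},{"linear":[-0.287,-0.1,0.49],"rotation":[0,0,0],"grip":0},{"linear":[-0.287,-0.1,0.49],"rotation":[0,0,0],"grip":0},{"linear":[-0.287,-0.1,0.49],"rotation":[0,0,0],"grip":0},{"linear":[-0.287,-0.1,0.49],"rotation":[0,0,0],"grip":0},{"linear":[-0.287,-0.1,0.49],"rotation":[0,0,0],"grip":0},{"linear":[-0.18,-0.1,0.49],"rotation":[0,0,0],"grip":0},{"linear":[-0.09,-0.1,0.49],"rotation":[0,0,0],"grip":0},{"linear":[-0.03,-0.1,0.49],"rotation":[0,0,0],"grip":0},{"linear":[-0.015,-0.1,0.49],"rotation":[0,0,0],"grip":0},{"linear":[-0.015,-0.1,0.49],"rotation":[0,0,0],"grip":0},{"linear":[-0.015,-0.1,0.49],"rotation":[0,0,0],"grip":85},{"linear":[-0.015,-0.1,0.49],"rotation":[0,0,0],"grip":85},{"linear":[-0.015,-0.1,0.49],"rotation":[0,0,0],"grip":85},{"linear":[-0.015,-0.1,0.49],"rotation":[0,0,0],"grip":85},{"linear":[-0.015,-0.1,0.49],"rotation":[0,0,0],"grip":85},{"linear":[-0.015,-0.1,0.49],"rotation":[0,0,0],"grip":85}]'
python3 - <<'E'
from h import *
st(); plan([457,-283,150]); plan([430,0,150])
E
```

```text
time_s: 9.42
eef_pos: [457.3, -282.9, 28.4]
ee_rot: [0.581, 0.405, 0.579, -0.404]
force: [-0.3, -1.2, 0.0]
grip_width: 0.999
t9.42 p [ 457.3 -282.9   28.4] j [-0.773  0.585  1.676  0.003  0.876  0.443] F [-0.3 -1.2  0. ] w85.3
[[0.004, 0.939, 0.345], [-0.001, 0.345, -0.939], [-1.0, 0.004, 0.002]]
lin [-0.4052, 0.0005, 0.0007] rot [0.0, 0.0, 0.0] rows>=2.9
lin [-0.4064, 0.2417, -0.9157] rot [0.0, 0.0, 0.0] rows>=7.4
```

```bash
python3 -m jog '[{"linear":[-0.14,0,0],"rotation":[0,0,0],"grip":85},{"linear":[-0.27,0,0],"rotation":[0,0,0],"grip":85},{"linear":[-0.405,0,0],"rotation":[0,0,0],"grip":85},{"linear":[-0.405,0.24,-0.915],"rotation":[0,0,0],"grip":85},{"linear":[-0.405,0.24,-0.915],"rotation":[0,0,0],"grip":85},{"linear":[-0.405,0.24,-0.915],"rotation":[0,0,0],"grip":85},{"linear":[-0.405,0.24,-0.915],"rotation":[0,0,0],"grip":85},{"linear":[-0.405,0.24,-0.915],"rotation":[0,0,0],"grip":85},{"linear":[-0.405,0.24,-0.915],"rotation":[0,0,0],"grip":85},{"linear":[-0.405,0.24,-0.915],"rotation":[0,0,0],"grip":85},{"linear":[-0.405,0.24,-0.915],"rotation":[0,0,0],"grip":85}]'
python3 - <<'E'
from h import *
st(); plan([430,288,130]);plan([430,288,24])
knobs("top2")
E
```

```text
time_s: 10.33
eef_pos: [428.4, 4.2, 149.7]
ee_rot: [0.582, 0.404, 0.58, -0.402]
force: [0.4, 0.0, 0.5]
grip_width: 0.995
t10.33 p [428.4   4.2 149.7] j [-0.266  0.19   1.888  0.002  1.06   0.947] F [0.4 0.  0.5] w85.0
[[0.004, 0.937, 0.35], [0.0, 0.35, -0.937], [-1.0, 0.004, 0.001]]
lin [0.0662, 0.3357, -0.8844] rot [0.0, 0.0, 0.0] rows>=6.8
lin [0.4195, 0.3344, -0.8847] rot [0.0, 0.0, 0.0] rows>=7.4
knob [108.7 200.2] 53 [586.3 662.8  59. ]
knob [399.5 213.2] 36 [ 548.1 -281.9   63. ]
knob [399.5 241.5] 35 [ 456.9 -280.3   63.6]
knob [106.4 250.8] 29 [423.  660.4  59.4]
knob [222.6 249.3] 49 [429.4 288.   60.1]
```

```bash
python3 -m jog '[{"linear":[0.06,0.335,-0.884],"rotation":[0,0,0],"grip":85},{"linear":[0.06,0.335,-0.884],"rotation":[0,0,0],"grip":85},{"linear":[0.06,0.335,-0.884],"rotation":[0,0,0],"grip":85},{"linear":[0.06,0.335,-0.884],"rotation":[0,0,0],"grip":85},{"linear":[0.06,0.335,-0.884],"rotation":[0,0,0],"grip":85},{"linear":[0.06,0.335,-0.884],"rotation":[0,0,0],"grip":85},{"linear":[0.06,0.335,-0.884],"rotation":[0,0,0],"grip":85},{"linear":[0.06,0.335,-0.884],"rotation":[0,0,0],"grip":85},{"linear":[0.2,0.335,-0.884],"rotation":[0,0,0],"grip":85},{"linear":[0.3,0.335,-0.884],"rotation":[0,0,0],"grip":85},{"linear":[0.38,0.335,-0.884],"rotation":[0,0,0],"grip":85},{"linear":[0.42,0.335,-0.884],"rotation":[0,0,0],"grip":85},{"linear":[0.42,0.335,-0.884],"rotation":[0,0,0],"grip":0},{"linear":[0.42,0.335,-0.884],"rotation":[0,0,0],"grip":0},{"linear":[0.42,0.335,-0.884],"rotation":[0,0,0],"grip":0},{"linear":[0.42,0.335,-0.884],"rotation":[0,0,0],"grip":0},{"linear":[0.42,0.335,-0.884],"rotation":[0,0,0],"grip":0},{"linear":[0.42,0.335,-0.884],"rotation":[0,0,0],"grip":0},{"linear":[0.42,0.335,-0.884],"rotation":[0,0,0],"grip":0},{"linear":[0.42,0.335,-0.884],"rotation":[0,0,0],"grip":0}]'
python3 - <<'E'
from h import *
st(); plan([430,288,150]);plan([435,20,150])
E
```

```text
time_s: 12.05
eef_pos: [432.0, 285.6, 24.9]
ee_rot: [0.583, 0.405, 0.579, -0.402]
force: [0.1, -1.2, 5.5]
grip_width: 0.29
t12.05 p [432.  285.6  24.9] j [ 0.359  0.558  1.741 -0.003  0.837  1.575] F [ 0.1 -1.2  5.5] w24.7
[[0.007, 0.937, 0.349], [0.0, 0.349, -0.937], [-1.0, 0.006, 0.002]]
lin [-0.417, -0.0009, -0.0089] rot [0.0, 0.0, 0.0] rows>=3.0
lin [-0.4169, -0.2974, 0.834] rot [0.0, 0.0, 0.0] rows>=7.0
```

```bash
python3 -m jog '[{"linear":[-0.1,0,0],"rotation":[0,0,0],"grip":0},{"linear":[-0.2,0,0],"rotation":[0,0,0],"grip":0},{"linear":[-0.3,0,0],"rotation":[0,0,0],"grip":0},{"linear":[-0.417,0,0],"rotation":[0,0,0],"grip":0},{"linear":[-0.417,-0.3,0.834],"rotation":[0,0,0],"grip":0},{"linear":[-0.417,-0.3,0.834],"rotation":[0,0,0],"grip":0},{"linear":[-0.417,-0.3,0.834],"rotation":[0,0,0],"grip":0},{"linear":[-0.417,-0.3,0.834],"rotation":[0,0,0],"grip":0},{"linear":[-0.417,-0.3,0.834],"rotation":[0,0,0],"grip":0},{"linear":[-0.417,-0.3,0.834],"rotation":[0,0,0],"grip":0},{"linear":[-0.417,-0.3,0.834],"rotation":[0,0,0],"grip":0},{"linear":[-0.417,-0.3,0.834],"rotation":[0,0,0],"grip":0}]'
python3 - <<'E'
from h import *
st(); plan([435,-240,150]);
E
```

```text
time_s: 13.05
eef_pos: [434.4, 16.6, 150.5]
ee_rot: [0.582, 0.406, 0.577, -0.403]
force: [-0.0, 1.0, -1.4]
grip_width: 0.29
t13.05 p [434.4  16.6 150.5] j [-2.330e-01  2.000e-01  1.873e+00  1.000e-03  1.060e+00  9.840e-01] F [-0.   1.  -1.4] w24.8
[[0.008, 0.938, 0.345], [-0.001, 0.345, -0.938], [-1.0, 0.007, 0.003]]
lin [0.0024, -0.2936, 0.8035] rot [0.0, 0.0, 0.0] rows>=6.2
```

```bash
python3 -m jog '[{"linear":[0,-0.29,0.8],"rotation":[0,0,0],"grip":0},{"linear":[0,-0.29,0.8],"rotation":[0,0,0],"grip":0},{"linear":[0,-0.29,0.8],"rotation":[0,0,0],"grip":0},{"linear":[0,-0.29,0.8],"rotation":[0,0,0],"grip":0},{"linear":[0,-0.29,0.8],"rotation":[0,0,0],"grip":0},{"linear":[0,-0.29,0.8],"rotation":[0,0,0],"grip":0},{"linear":[0,-0.29,0.8],"rotation":[0,0,0],"grip":0},{"linear":[0,-0.29,0.8],"rotation":[0,0,0],"grip":0}]'
python3 - <<'E'
from h import *
st(); plan([457,-373,150]);plan([457,-373,29])
E
```

```text
time_s: 13.72
eef_pos: [435.6, -240.5, 150.8]
ee_rot: [0.582, 0.407, 0.577, -0.404]
force: [-0.5, 0.3, -1.6]
grip_width: 0.292
t13.72 p [ 435.6 -240.5  150.8] j [-0.743  0.33   1.698  0.005  1.107  0.476] F [-0.5  0.3 -1.6] w24.9
[[0.008, 0.939, 0.343], [-0.001, 0.343, -0.939], [-1.0, 0.007, 0.004]]
lin [0.0037, -0.0843, 0.4395] rot [0.0, 0.0, 0.0] rows>=3.2
lin [0.407, -0.0872, 0.4379] rot [0.0, 0.0, 0.0] rows>=4.3
```

```bash
python3 -m jog '[{"linear":[0,-0.084,0.44],"rotation":[0,0,0],"grip":0},{"linear":[0,-0.084,0.44],"rotation":[0,0,0],"grip":0},{"linear":[0,-0.084,0.44],"rotation":[0,0,0],"grip":0},{"linear":[0,-0.084,0.44],"rotation":[0,0,0],"grip":0},{"linear":[0,-0.084,0.44],"rotation":[0,0,0],"grip":0},{"linear":[0.1,-0.085,0.439],"rotation":[0,0,0],"grip":0},{"linear":[0.2,-0.086,0.438],"rotation":[0,0,0],"grip":0},{"linear":[0.3,-0.087,0.438],"rotation":[0,0,0],"grip":0},{"linear":[0.37,-0.087,0.438],"rotation":[0,0,0],"grip":0},{"linear":[0.407,-0.087,0.438],"rotation":[0,0,0],"grip":0},{"linear":[0.407,-0.087,0.438],"rotation":[0,0,0],"grip":0},{"linear":[0.407,-0.087,0.438],"rotation":[0,0,0],"grip":85},{"linear":[0.407,-0.087,0.438],"rotation":[0,0,0],"grip":85},{"linear":[0.407,-0.087,0.438],"rotation":[0,0,0],"grip":85},{"linear":[0.407,-0.087,0.438],"rotation":[0,0,0],"grip":85},{"linear":[0.407,-0.087,0.438],"rotation":[0,0,0],"grip":85},{"linear":[0.407,-0.087,0.438],"rotation":[0,0,0],"grip":85},{"linear":[0.25,-0.086,0.438],"rotation":[0,0,0],"grip":85},{"linear":[0.1,-0.085,0.438],"rotation":[0,0,0],"grip":85},{"linear":[-0.1,-0.084,0.438],"rotation":[0,0,0],"grip":85}]'
python3 - <<'E'
from h import *
st(); plan([430,-90,200])
E
```

```text
time_s: 15.38
eef_pos: [456.4, -372.3, 155.5]
ee_rot: [0.582, 0.407, 0.577, -0.404]
force: [0.0, -0.7, -0.3]
grip_width: 0.992
t15.38 p [ 456.4 -372.3  155.5] j [-0.885  0.514  1.406  0.006  1.216  0.334] F [ 0.  -0.7 -0.3] w84.7
[[0.007, 0.94, 0.342], [-0.0, 0.342, -0.94], [-1.0, 0.007, 0.003]]
lin [-0.1493, 0.2405, -0.9138] rot [0.0, 0.0, 0.0] rows>=6.9
```

Run:
```python
import numpy as np
D=np.array([[-1.442,.313,1.498,180.9,-492.7,230.9],[-.786,.17,1.657,399.3,-235.2,239.9],[-.182,.334,1.423,539.3,18.9,248.5],[-.15,.646,1.359,619.1,23.8,93.8],[-.15,.535,1.213,619.4,23.8,215],[-.56,.459,1.926,434.7,-134.6,23.6],[-.266,.19,1.888,428.4,4.2,149.7],[.359,.558,1.741,432,285.6,24.9],[-.885,.514,1.406,456.4,-372.3,155.5],[-.743,.33,1.698,435.6,-240.5,150.8]])
A=[];b=[];lat=[]
for j1,a,c,x,y,z in D:
    r=x*np.cos(j1)+y*np.sin(j1); l=-x*np.sin(j1)+y*np.cos(j1); lat.append(l)
    s=a+c
    A+= [[1,0,np.sin(a),np.cos(a),np.sin(s),np.cos(s)],[0,1,np.cos(a),-np.sin(a),np.cos(s),-np.sin(s)]]; b+=[r,z]
A=np.array(A);b=np.array(b);X,res,rk,sv=np.linalg.lstsq(A,b,rcond=None);print(X.round(1),rk,sv.round(2),(A@X-b).round(1));print(np.round(lat,1))
B=A[:,[1,2,4]];X,*_=np.linalg.lstsq(B,b,rcond=None);print(X,(B@X-b).round(1))
```

```text
[  1.4 -56.8 439.6  -0.6 396.3  37.4] 6 [5.44 5.44 0.52 0.52 0.34 0.34] [ 0.3  0.1  0.5 -0.   0.5  0.   0.7  0.1 -0.4 -0.   0.6  0.1 -0.2  0.
 -0.3 -0.2 -0.6  0.  -1.2 -0.1]
[116.1 116.3 116.2 116.  116.1 116.9 116.7 115.6 117.4 117.6]
[-76.07971393 421.06936781 389.19638253] [ -4.2   1.   -0.9   0.4  -6.5   1.2  -2.    2.6 -11.1   2.5  13.9  -5.2
   7.5  -1.3   8.6  -2.8  -4.4   1.9   2.2  -0.3]
```

```bash
python3 -m jog '[{"linear":[-0.3,0.24,-0.91],"rotation":[0,0,0],"grip":85},{"linear":[-0.3,0.24,-0.91],"rotation":[0,0,0],"grip":85},{"linear":[-0.3,0.24,-0.91],"rotation":[0,0,0],"grip":85},{"linear":[-0.3,0.24,-0.91],"rotation":[0,0,0],"grip":85},{"linear":[-0.3,0.24,-0.91],"rotation":[0,0,0],"grip":85},{"linear":[-0.3,0.24,-0.91],"rotation":[0,0,0],"grip":85},{"linear":[-0.3,0.24,-0.91],"rotation":[0,0,0],"grip":85},{"linear":[-0.3,0.24,-0.91],"rotation":[0,0,0],"grip":85},{"linear":[-0.3,0.24,-0.91],"rotation":[0,0,0],"grip":85}]'
python3 -c "
from h import *
st()"
python3 -m jog '[{"linear":[0,0,0],"rotation":[0,0.3,0.8],"grip":85},{"linear":[0,0,0],"rotation":[0,0.3,0.8],"grip":85},{"linear":[0,0,0],"rotation":[0,0.3,0.8],"grip":85},{"linear":[0,0,0],"rotation":[0,0.3,0.8],"grip":85},{"linear":[0,0,0],"rotation":[0,0.3,0.8],"grip":85}]'
python3 - <<'E'
from h import *
st()
E
```

```text
time_s: 16.13
eef_pos: [430.0, -89.6, 246.3]
ee_rot: [0.583, 0.406, 0.577, -0.403]
force: [0.6, -1.6, 0.0]
grip_width: 0.994
t16.13 p [430.  -89.6 246.3] j [-0.475  0.104  1.717  0.003  1.311  0.742] F [ 0.6 -1.6  0. ] w84.9
[[0.01, 0.938, 0.345], [-0.001, 0.345, -0.938], [-1.0, 0.009, 0.005]]
time_s: 16.55
eef_pos: [429.1, -91.8, 245.2]
ee_rot: [0.606, 0.543, 0.526, -0.249]
force: [-0.5, -0.6, 0.1]
grip_width: 0.992
t16.55 p [429.1 -91.8 245.2] j [-0.744 -0.002  1.896  0.46   1.222  0.324] F [-0.5 -0.6  0.1] w84.7
[[0.324, 0.872, 0.366], [0.27, 0.286, -0.92], [-0.907, 0.396, -0.143]]
```

```bash
cat > kin.py <<'E'
import numpy as np
from scipy.spatial.transform import Rotation as R
from scipy.optimize import least_squares
P=dict(L2=439.6,L3=396.3,e=37.4,lat=116.2,d6=200.,h=143.,c=0.)
def fkR(j,s4=1,s6=1,c=0):
    return (R.from_euler('z',j[0])*R.from_euler('y',j[1]+j[2])*R.from_euler('z',s4*j[3])*R.from_euler('y',j[4])*R.from_euler('z',s6*j[5]+c)).as_matrix()
E
python3 - <<'E'
from kin import *
j=[-0.744,-0.002,1.896,0.46,1.222,0.324]; M=np.array([[0.324,0.872,0.366],[0.27,0.286,-0.92],[-0.907,0.396,-0.143]])
j0=[-0.475,0.104,1.717,0.003,1.311,0.742]; M0=np.array([[0.01,0.938,0.345],[-0.001,0.345,-0.938],[-1,0.009,0.005]])
for s4 in (1,-1):
  for s6 in (1,-1):
    A0=fkR(j0,s4,s6).T@M0; A=fkR(j,s4,s6).T@M
    print(s4,s6,A0.round(2).tolist(),A.round(2).tolist())
def wc(j): 
    r=1.4+439.6*np.sin(j[1])-.6*np.cos(j[1])+396.3*np.sin(j[1]+j[2])+37.4*np.cos(j[1]+j[2])
    z=439.6*np.cos(j[1])+.6*np.sin(j[1])+396.3*np.cos(j[1]+j[2])-37.4*np.sin(j[1]+j[2])
    return np.array([r*np.cos(j[0])-116.2*np.sin(j[0]),r*np.sin(j[0])+116.2*np.cos(j[0]),z])
# p = wc + h z + d6*toolx (h-d6=-56.8)
p=np.array([429.1,-91.8,245.2]); q=p-wc(j); print(q, q[:2]/M[:2,0], (q[2]+56.8)/(1+M[2,0]))
E
```

```text
1 1 [[0.0, -0.0, -1.0], [0.0, 1.0, -0.0], [1.0, -0.0, 0.0]] [[0.0, 0.0, -1.0], [0.0, 1.0, -0.0], [1.0, 0.0, 0.0]]
1 -1 [[-0.0, -1.0, -0.09], [0.0, 0.09, -1.0], [1.0, -0.0, 0.0]] [[0.0, -0.6, -0.8], [0.0, 0.8, -0.6], [1.0, 0.0, 0.0]]
-1 1 [[0.0, -0.0, -1.0], [0.0, 1.0, -0.0], [1.0, -0.0, 0.0]] [[0.12, -0.38, -0.92], [0.75, 0.64, -0.17], [0.65, -0.67, 0.36]]
-1 -1 [[-0.0, -1.0, -0.08], [0.01, 0.08, -1.0], [1.0, -0.0, 0.0]] [[-0.36, -0.69, -0.63], [0.67, 0.28, -0.69], [0.65, -0.67, 0.36]]
[ 82.71669932  69.09823847 -33.06713847] [255.29845468 255.91940172] 255.1920594399085
```

```bash
cat >> kin.py <<'E'
L2,L3,EE,LAT,D6,H,A1=439.6,396.3,37.4,116.2,255.4,198.6,1.4
AT=np.array([[0,0,-1],[0,1,0],[1,0,0.]])
LO=np.array([-2.94,-.97,.19,-1.23,.02,-2.88]);HI=np.array([2.94,2.17,2.56,4.37,3.11,2.88])
def fk(j):
    M=fkR(j)@AT; s=j[1]+j[2]
    r=A1+L2*np.sin(j[1])+L3*np.sin(s)+EE*np.cos(s); z=H+L2*np.cos(j[1])+L3*np.cos(s)-EE*np.sin(s)
    return np.array([r*np.cos(j[0])-LAT*np.sin(j[0]),r*np.sin(j[0])+LAT*np.cos(j[0]),z])+D6*M[:,0],M
def ik(p,M):
    w=np.array(p,float)-D6*M[:,0]; q=w[0]**2+w[1]**2-LAT**2
    if q<0: return None
    r=np.sqrt(q); j1=np.arctan2(w[1],w[0])-np.arctan2(LAT,r); r-=A1; z=w[2]-H
    l3=np.hypot(L3,EE); d=np.hypot(r,z); c=(L2**2+l3**2-d*d)/(2*L2*l3)
    if abs(c)>1: return None
    phi=np.arctan2(EE,L3) # forearm vector angle from vertical = s+phi
    t3=np.pi-np.arccos(c); j3=t3-phi
    j2=np.arctan2(r,z)-np.arctan2(l3*np.sin(t3),L2+l3*np.cos(t3))
    B=(R.from_euler('z',j1)*R.from_euler('y',j2+j3)).as_matrix().T@M@AT.T
    j5=np.arccos(np.clip(B[2,2],-1,1)); j4=np.arctan2(B[1,2],B[0,2]); j6=np.arctan2(B[2,1],-B[2,0])
    js=[]
    for a in (j4-2*np.pi,j4,j4+2*np.pi):
        for b in (j6-2*np.pi,j6,j6+2*np.pi):
            js.append(np.array([j1,j2,j3,a,j5,b]))
    ok=[j for j in js if np.all(j>LO) and np.all(j<HI)]
    return ok if ok else [("BAD",np.array([j1,j2,j3,j4,j5,j6]).round(2))]
E
python3 - <<'E'
from kin import *
from h import axes
j=[-0.744,-0.002,1.896,0.46,1.222,0.324]; p,M=fk(j); print(p,ik(p,M))
g=0.118; G=np.array([np.cos(g),np.sin(g),0]); N=np.array([-np.sin(g),np.cos(g),0]); C=np.array([599.4,24.5,64])
print("direct")
for hp in (-100,-112):
  for sg in (1,-1):
    for z in (64,150,250):
      p=C+G*(hp+18.7);p[2]=z
      print(hp,sg,z,[x if isinstance(x,tuple) else x.round(2).tolist() for x in (ik(p,axes(G,sg*N)) or ["none"])])
print("tilt flat")
for th in (30,45,60,90):
  for sg in (1,-1):
    t=np.radians(th); d=np.cos(t)*G-np.array([0,0,np.sin(t)]); p=C-100*G+18.7*d
    print(th,sg,[x if isinstance(x,tuple) else x.round(2).tolist() for x in (ik(p,axes(d,sg*N)) or ["none"])])
print("rack")
y=.352; X=np.array([np.cos(y),np.sin(y),0]); Y=np.array([-np.sin(y),np.cos(y),0]); RC=np.array([567.6,268.1,182.])
for th in (20,30,45,60):
  for side in (1,-1):   # tool comes from side*Y
    for sg in (1,-1):
      t=np.radians(th); d=-np.cos(t)*np.array([0,0,1.])-side*np.sin(t)*Y; p=RC+18.7*d
      print(th,side,sg,[x if isinstance(x,tuple) else x.round(2).tolist() for x in (ik(p,axes(d,sg*X)) or ["none"])])
E
```

```text
[429.62796983 -92.69639592 245.20974173] [array([-0.744, -0.002,  1.896,  0.46 ,  1.222,  0.324])]
direct
-100 1 64 [[-0.51, 0.99, 2.39, 2.5, 1.76, 1.43]]
-100 1 150 [[-0.51, 0.66, 2.47, 2.51, 1.56, 1.58]]
-100 1 250 [[-0.51, 0.24, 2.47, 2.47, 1.22, 1.84]]
-100 -1 64 [[-0.51, 0.99, 2.39, 2.5, 1.76, -1.71]]
-100 -1 150 [[-0.51, 0.66, 2.47, 2.51, 1.56, -1.56]]
-100 -1 250 [[-0.51, 0.24, 2.47, 2.47, 1.22, -1.31]]
-112 1 64 [[-0.54, 1.01, 2.42, 2.46, 1.79, 1.39]]
-112 1 150 [[-0.54, 0.66, 2.5, 2.48, 1.59, 1.56]]
-112 1 250 [[-0.54, 0.22, 2.5, 2.44, 1.24, 1.84]]
-112 -1 64 [[-0.54, 1.01, 2.42, 2.46, 1.79, -1.75]]
-112 -1 150 [[-0.54, 0.66, 2.5, 2.48, 1.59, -1.58]]
-112 -1 250 [[-0.54, 0.22, 2.5, 2.44, 1.24, -1.3]]
tilt flat
30 1 [[-0.44, 0.53, 2.39, 2.5, 0.87, 1.72]]
30 -1 [[-0.44, 0.53, 2.39, 2.5, 0.87, -1.42]]
45 1 [[-0.38, 0.4, 2.29, 2.21, 0.43, 2.1]]
45 -1 [[-0.38, 0.4, 2.29, 2.21, 0.43, -1.05]]
60 1 [[-0.31, 0.36, 2.14, 0.94, 0.26, -2.87]]
60 -1 [[-0.31, 0.36, 2.14, 0.94, 0.26, 0.27]]
90 1 [[-0.21, 0.49, 1.78, 0.0, 0.87, -1.9]]
90 -1 [[-0.21, 0.49, 1.78, 0.0, 0.87, 1.24]]
rack
20 1 1 [[0.39, 0.63, 1.23, -0.36, 1.31, 0.13]]
20 1 -1 [('BAD', array([ 0.39,  0.63,  1.23, -0.36,  1.31, -3.01]))]
20 -1 1 [[0.13, 0.6, 1.28, 0.35, 1.35, -0.32]]
20 -1 -1 [[0.13, 0.6, 1.28, 0.35, 1.35, 2.82]]
30 1 1 [[0.44, 0.67, 1.22, -0.54, 1.35, 0.24]]
30 1 -1 [('BAD', array([ 0.44,  0.67,  1.22, -0.54,  1.35, -2.9 ]))]
30 -1 1 [[0.07, 0.62, 1.29, 0.51, 1.41, -0.42]]
30 -1 -1 [[0.07, 0.62, 1.29, 0.51, 1.41, 2.73]]
45 1 1 [[0.52, 0.74, 1.2, -0.78, 1.43, 0.37]]
45 1 -1 [[0.52, 0.74, 1.2, -0.78, 1.43, -2.77]]
45 -1 1 [[-0.01, 0.67, 1.31, 0.72, 1.52, -0.54]]
45 -1 -1 [[-0.01, 0.67, 1.31, 0.72, 1.52, 2.6]]
60 1 1 [[0.58, 0.82, 1.18, -1.01, 1.54, 0.48]]
60 1 -1 [[0.58, 0.82, 1.18, -1.01, 1.54, -2.66]]
60 -1 1 [[-0.06, 0.75, 1.31, 0.92, 1.64, -0.63]]
60 -1 -1 [[-0.06, 0.75, 1.31, 0.92, 1.64, 2.51]]
```

Run:
```python
from h import *
p,d=capture("scene"); b=p[:,:,::-1]; cv2.imwrite("pics/s2.png",cv2.resize(b[20:270,220:480],(780,750),interpolation=cv2.INTER_CUBIC)[:600])
```

```text
(no output)
```

View pics/s2.png

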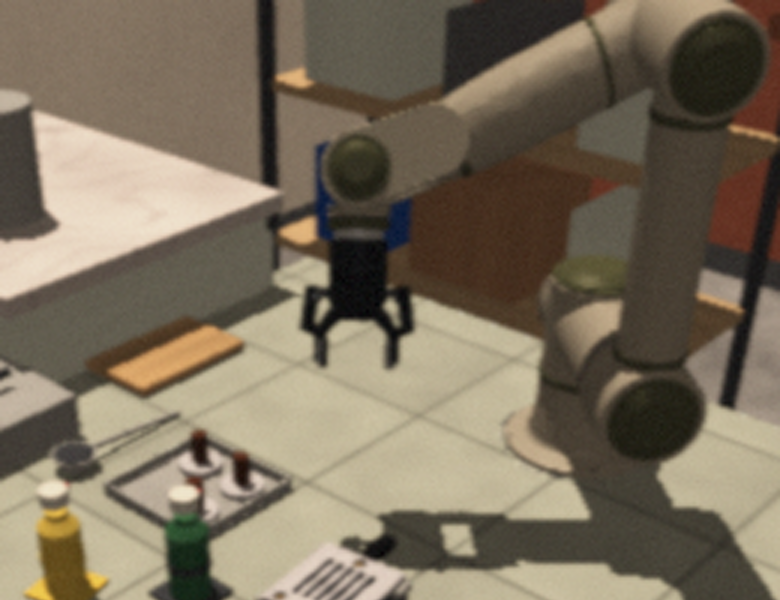

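Run:
```python
from kin import *
from h import axes,sense,Rt,plan
from scipy.spatial.transform import Slerp
g=0.118; G=np.array([np.cos(g),np.sin(g),0]); N=np.array([-np.sin(g),np.cos(g),0]); C=np.array([599.4,24.5,64])
p0=sense()["eef_pos"]; r0=Rt(); p1=C+G*(-103+18.7); p1[2]=230; M1=axes(G,-N)
sl=Slerp([0,1],R.concatenate([r0,R.from_matrix(M1)]))
for t in np.linspace(0,1,9):
    print(t,[x if isinstance(x,tuple) else x.round(2).tolist() for x in ik(p0+t*(p1-p0),sl(t).as_matrix()) or ["none"]])
plan(p1,M1)
print((r0.inv()*R.from_matrix(M1)).as_rotvec())
print(p1)
```

```text
0.0 [[-0.74, -0.0, 1.9, 0.46, 1.22, 0.33]]
0.125 [[-0.76, -0.05, 1.99, 0.61, 1.11, 0.23]]
0.25 [[-0.78, -0.09, 2.09, 0.79, 1.01, 0.1]]
0.375 [[-0.78, -0.1, 2.19, 1.01, 0.93, -0.08]]
0.5 [[-0.77, -0.1, 2.28, 1.28, 0.87, -0.31]]
0.625 [[-0.74, -0.06, 2.36, 1.6, 0.86, -0.59]]
0.75 [[-0.69, 0.02, 2.43, 1.94, 0.92, -0.9]]
0.875 [[-0.62, 0.15, 2.48, 2.24, 1.08, -1.17]]
1.0 [[-0.52, 0.32, 2.48, 2.48, 1.3, -1.36]]
lin [0.2345, 0.332, -0.2123] rot [0.0539, -0.6266, 2.3416] rows>=9.7
[ 0.02696098 -0.31329019  1.17080841]
[515.68621592  14.57566853 230.        ]
```

```bash
python3 -m jog '[{"linear":[0.03,0.04,-0.03],"rotation":[0.006,-0.066,0.246],"grip":85},{"linear":[0.05,0.07,-0.045],"rotation":[0.012,-0.132,0.492],"grip":85},{"linear":[0.075,0.105,-0.065],"rotation":[0.018,-0.198,0.739],"grip":85},{"linear":[0.1,0.14,-0.09],"rotation":[0.023,-0.264,0.985],"grip":85},{"linear":[0.1,0.14,-0.09],"rotation":[0.023,-0.264,0.985],"grip":85},{"linear":[0.1,0.14,-0.09],"rotation":[0.023,-0.264,0.985],"grip":85}]'
cat > tgt.py <<'E'
from h import *
g=0.118; G=np.array([np.cos(g),np.sin(g),0]); N=np.array([-np.sin(g),np.cos(g),0]); C=np.array([599.4,24.5,64])
def hp(off,z,pitch=0,sg=-1):
    t=np.radians(pitch); d=np.cos(t)*G-np.array([0,0,np.sin(t)]); p=C+G*off; p[2]=z
    return p+18.7*d, axes(d,sg*N)
E
python3 - <<'E'
from tgt import *
st(); plan(*hp(-103,230))
E
```

```text
time_s: 17.1
eef_pos: [465.5, -45.8, 237.8]
ee_rot: [0.678, 0.64, 0.337, -0.133]
force: [-0.1, -0.4, 0.2]
grip_width: 0.995
t17.10 p [465.5 -45.8 237.8] j [-0.778 -0.101  2.22   1.101  0.898 -0.155] F [-0.1 -0.4  0.2] w85.0
[[0.737, 0.611, 0.287], [0.252, 0.146, -0.957], [-0.627, 0.778, -0.046]]
lin [0.1902, 0.1115, -0.1434] rot [0.0289, -0.3653, 1.3609] rows>=5.6
```

```bash
python3 -m jog '[{"linear":[0.03,0.02,-0.02],"rotation":[0.005,-0.065,0.246],"grip":85},{"linear":[0.06,0.04,-0.045],"rotation":[0.01,-0.132,0.492],"grip":85},{"linear":[0.1,0.06,-0.075],"rotation":[0.015,-0.198,0.739],"grip":85},{"linear":[0.135,0.08,-0.1],"rotation":[0.02,-0.264,0.985],"grip":85},{"linear":[0.135,0.08,-0.1],"rotation":[0.02,-0.264,0.985],"grip":85},{"linear":[0.135,0.08,-0.1],"rotation":[0.02,-0.264,0.985],"grip":85}]'
python3 - <<'E'
from tgt import *
st(); plan(*hp(-103,230))
E
```

```text
time_s: 17.6
eef_pos: [502.4, -2.9, 232.7]
ee_rot: [0.708, 0.696, 0.125, -0.005]
force: [1.4, 0.7, -0.8]
grip_width: 0.997
t17.60 p [502.4  -2.9 232.7] j [-0.642  0.122  2.46   2.159  1.03  -1.106] F [ 1.4  0.7 -0.8] w85.1
[[0.969, 0.181, 0.169], [0.166, 0.032, -0.986], [-0.183, 0.983, 0.001]]
lin [0.0544, 0.0011, -0.05] rot [0.0121, -0.1037, 0.3688] rows>=1.5
```

```bash
python3 -m jog '[{"linear":[0.03,0,-0.025],"rotation":[0.006,-0.052,0.184],"grip":85},{"linear":[0.054,0.001,-0.05],"rotation":[0.012,-0.104,0.369],"grip":85},{"linear":[0.054,0.001,-0.05],"rotation":[0.012,-0.104,0.369],"grip":85},{"linear":[0.054,0.001,-0.05],"rotation":[0.012,-0.104,0.369],"grip":85}]'
python3 - <<'E'
from tgt import *
st(); plan(*hp(-103,230));plan(*hp(-103,100));plan(*hp(-103,64))
cal=calibration("wrist"); p,d=capture("wrist"); cv2.imwrite("pics/w3.png",p[:,:,::-1]); print(np.round(cal["world_from_camera"],2))
p,d=capture("scene"); b=p[:,:,::-1]; cv2.imwrite("pics/s3.png",cv2.resize(b[20:270,220:480],(780,750),interpolation=cv2.INTER_CUBIC)[:600])
E
```

```text
time_s: 17.93
eef_pos: [516.4, 16.0, 228.6]
ee_rot: [0.705, 0.707, 0.045, 0.042]
force: [-0.0, 0.0, -0.3]
grip_width: 0.994
t17.93 p [516.4  16.  228.6] j [-0.516  0.325  2.475  2.471  1.295 -1.358] F [-0.   0.  -0.3] w84.9
[[0.992, 0.004, 0.124], [0.124, -0.003, -0.992], [-0.004, 1.0, -0.003]]
lin [-0.0031, 0.0048, 0.0042] rot [-0.0061, -0.0123, 0.0079] rows>=0.1
lin [-0.0013, -0.4285, 0.0056] rot [-0.0061, -0.0123, 0.0079] rows>=3.1
lin [-0.0009, -0.5485, 0.0059] rot [-0.0061, -0.0123, 0.0079] rows>=3.9
[[ 1.2000e-01  2.9000e-01 -9.5000e-01  3.7529e+02]
 [-9.9000e-01  3.0000e-02 -1.2000e-01 -2.4400e+00]
 [-0.0000e+00  9.6000e-01  3.0000e-01  3.0228e+02]
 [ 0.0000e+00  0.0000e+00  0.0000e+00  1.0000e+00]]
```

View pics/w3.png

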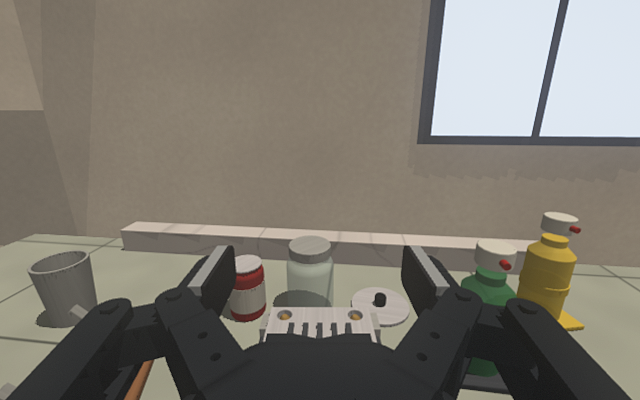

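View pics/s3.png

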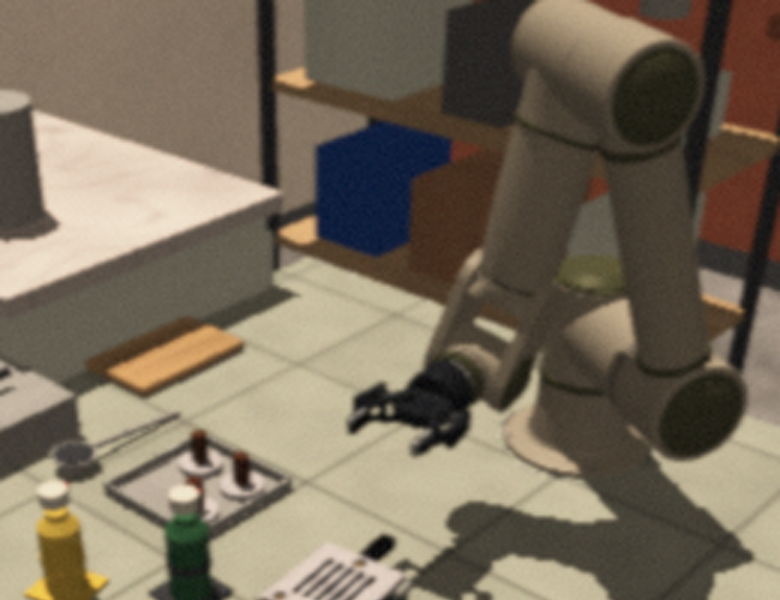

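The wrist view shows the plate between the two fingers, with its back pins at (284,314) and (355,314). The tool is horizontal and the arm posture looks as planned. I'll descend in steps and watch the force.

```bash
python3 -m jog '[{"linear":[0,-0.1,0.005],"rotation":[-0.006,-0.012,0.008],"grip":85},{"linear":[0,-0.2,0.005],"rotation":[-0.006,-0.012,0.008],"grip":85},{"linear":[0,-0.3,0.005],"rotation":[-0.006,-0.012,0.008],"grip":85},{"linear":[0,-0.38,0.005],"rotation":[-0.006,-0.012,0.008],"grip":85},{"linear":[0,-0.428,0.0055],"rotation":[-0.006,-0.012,0.008],"grip":85},{"linear":[0,-0.428,0.0055],"rotation":[-0.006,-0.012,0.008],"grip":85}]'
python3 - <<'E'
from tgt import *
st(); plan(*hp(-103,64))
E
```

```text
time_s: 18.53
eef_pos: [517.3, 12.2, 101.6]
ee_rot: [0.707, 0.705, 0.04, 0.042]
force: [-0.5, 0.1, 1.0]
grip_width: 0.994
t18.53 p [517.3  12.2 101.6] j [-0.522  0.857  2.426  2.499  1.688 -1.657] F [-0.5  0.1  1. ] w84.9
[[0.993, -0.004, 0.116], [0.116, 0.002, -0.993], [0.004, 1.0, 0.002]]
lin [-0.0047, -0.1254, -0.0087] rot [0.0044, 0.0037, -0.0077] rows>=0.9
```

```bash
python3 -m jog '[{"linear":[-0.004,-0.05,-0.008],"rotation":[0.004,0.004,-0.008],"grip":85},{"linear":[-0.004,-0.09,-0.008],"rotation":[0.004,0.004,-0.008],"grip":85},{"linear":[-0.005,-0.11,-0.008],"rotation":[0.004,0.004,-0.008],"grip":85},{"linear":[-0.005,-0.125,-0.008],"rotation":[0.004,0.004,-0.008],"grip":85},{"linear":[-0.005,-0.125,-0.008],"rotation":[0.004,0.004,-0.008],"grip":85},{"linear":[-0.005,-0.125,-0.008],"rotation":[0.004,0.004,-0.008],"grip":85}]'
python3 - <<'E'
from tgt import *
st(); plan(*hp(-103,64))
cal=calibration("wrist"); p,d=capture("wrist"); cv2.imwrite("pics/w4.png",p[:,:,::-1]); print(np.round(cal["world_from_camera"],2))
E
```

```text
time_s: 19.03
eef_pos: [515.9, 14.2, 65.2]
ee_rot: [0.706, 0.706, 0.041, 0.042]
force: [-0.2, 1.0, -0.2]
grip_width: 0.994
t19.03 p [515.9  14.2  65.2] j [-0.519  0.99   2.388  2.49   1.762 -1.714] F [-0.2  1.  -0.2] w84.9
[[0.993, -0.001, 0.118], [0.118, 0.001, -0.993], [0.001, 1.0, 0.001]]
lin [-0.0006, -0.0038, -0.0013] rot [0.0015, -0.0011, -0.0024] rows>=0.0
[[ 1.2000e-01  2.9000e-01 -9.5000e-01  3.7427e+02]
 [-9.9000e-01  3.0000e-02 -1.1000e-01 -3.1600e+00]
 [ 0.0000e+00  9.6000e-01  2.9000e-01  1.3813e+02]
 [ 0.0000e+00  0.0000e+00  0.0000e+00  1.0000e+00]]
```

View pics/w4.png

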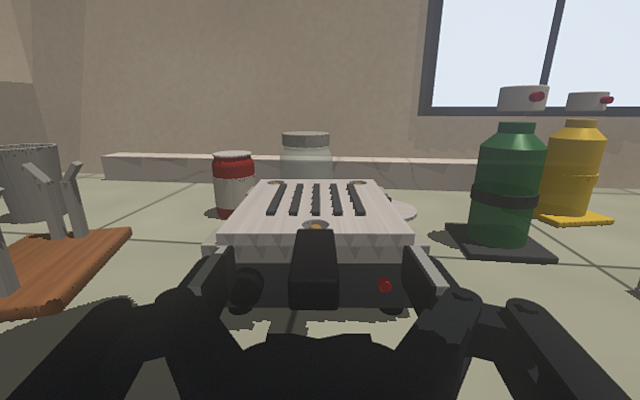

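The wrist view shows the handle at (316,270), centred between the pads at (207,275) and (428,275), with no contact. I'll close at full grip.

```bash
python3 -m jog '[{"linear":[0,-0.003,-0.001],"rotation":[0,0,0],"grip":40},{"linear":[0,-0.003,-0.001],"rotation":[0,0,0],"grip":0},{"linear":[0,-0.003,-0.001],"rotation":[0,0,0],"grip":0},{"linear":[0,-0.003,-0.001],"rotation":[0,0,0],"grip":0},{"linear":[0,-0.003,-0.001],"rotation":[0,0,0],"grip":0},{"linear":[0,-0.003,-0.001],"rotation":[0,0,0],"grip":0},{"linear":[0,-0.003,-0.001],"rotation":[0,0,0],"grip":0},{"linear":[0,-0.003,-0.001],"rotation":[0,0,0],"grip":0},{"linear":[0,-0.003,-0.001],"rotation":[0,0,0],"grip":0},{"linear":[0,-0.003,-0.001],"rotation":[0,0,0],"grip":0}]' 120
python3 - <<'E'
from tgt import *
st(); print(sense()["wrist_torque"])
E
```

```text
time_s: 19.92
eef_pos: [515.5, 14.9, 64.2]
ee_rot: [0.706, 0.706, 0.042, 0.042]
force: [-5.9, 0.7, 1.9]
grip_width: 0.236
t19.92 p [515.5  14.9  64.2] j [-0.518  0.993  2.388  2.491  1.764 -1.716] F [-5.9  0.7  1.9] w20.1
[[0.993, -0.001, 0.119], [0.119, 0.0, -0.993], [0.001, 1.0, 0.0]]
[-0.02571169  0.1935982   0.20125413]
```

```bash
python3 -m jog '[{"linear":[0,0.02,0],"rotation":[0,0,0],"grip":0},{"linear":[0,0.05,0],"rotation":[0,0,0],"grip":0},{"linear":[0,0.09,0],"rotation":[0,0,0],"grip":0},{"linear":[0,0.14,0],"rotation":[0,0,0],"grip":0},{"linear":[0,0.2,0],"rotation":[0,0,0],"grip":0},{"linear":[0,0.26,0],"rotation":[0,0,0],"grip":0},{"linear":[0,0.32,0],"rotation":[0,0,0],"grip":0},{"linear":[0,0.38,0],"rotation":[0,0,0],"grip":0},{"linear":[0,0.44,0],"rotation":[0,0,0],"grip":0},{"linear":[0,0.48,0],"rotation":[0,0,0],"grip":0},{"linear":[0,0.5,0],"rotation":[0,0,0],"grip":0},{"linear":[0,0.5,0],"rotation":[0,0,0],"grip":0}]'
python3 - <<'E'
from tgt import *
st(); print(sense()["wrist_torque"])
cal=calibration("wrist"); p,d=capture("wrist"); cv2.imwrite("pics/w5.png",p[:,:,::-1])
E
```

```text
time_s: 20.92
eef_pos: [515.1, 15.0, 215.4]
ee_rot: [0.706, 0.705, 0.041, 0.043]
force: [0.3, 0.3, -3.5]
grip_width: 0.245
t20.92 p [515.1  15.  215.4] j [-0.518  0.384  2.483  2.487  1.352 -1.406] F [ 0.3  0.3 -3.5] w21.0
[[0.993, -0.002, 0.119], [0.119, 0.001, -0.993], [0.002, 1.0, 0.001]]
[-0.16075828  1.34053079 -0.04594781]
```

View pics/w5.png

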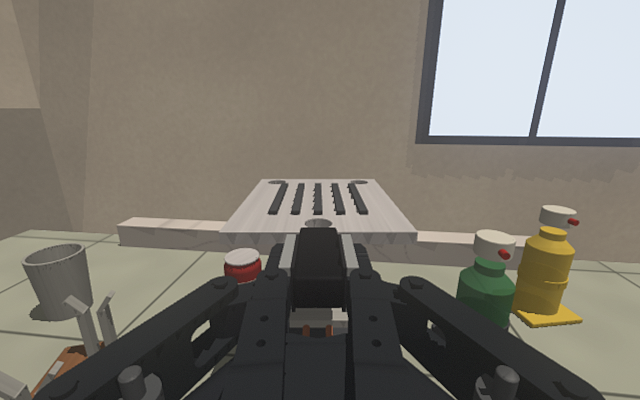

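The plate is held level, with its edges in the same image rows as when seated (180 and 233). Now I'll roll it half a turn in six calls plus a rest.

```bash
python3 -m jog '[{"linear":[0,0,0],"rotation":[0.1,0,0],"grip":0},{"linear":[0,0,0],"rotation":[0.25,0,0],"grip":0},{"linear":[0,0,0],"rotation":[0.45,0,0],"grip":0},{"linear":[0,0,0],"rotation":[0.65,0,0],"grip":0},{"linear":[0,0,0],"rotation":[0.85,0,0],"grip":0},{"linear":[0,0,0],"rotation":[1,0,0],"grip":0},{"linear":[0,0,0],"rotation":[1,0,0],"grip":0}]'
python3 -m jog '[{"linear":[0,0,0],"rotation":[0.1,0,0],"grip":0},{"linear":[0,0,0],"rotation":[0.25,0,0],"grip":0},{"linear":[0,0,0],"rotation":[0.45,0,0],"grip":0},{"linear":[0,0,0],"rotation":[0.65,0,0],"grip":0},{"linear":[0,0,0],"rotation":[0.85,0,0],"grip":0},{"linear":[0,0,0],"rotation":[1,0,0],"grip":0},{"linear":[0,0,0],"rotation":[1,0,0],"grip":0}]'
python3 -c "
from h import *
st(); print(sense()['wrist_torque'])"
```

```text
time_s: 21.55
eef_pos: [514.9, 15.0, 213.4]
ee_rot: [0.508, 0.859, 0.051, 0.029]
force: [0.8, 0.0, -3.5]
grip_width: 0.245
time_s: 22.13
eef_pos: [514.8, 15.0, 212.7]
ee_rot: [0.279, 0.958, 0.057, 0.015]
force: [-0.6, 0.8, -3.4]
grip_width: 0.242
t22.13 p [514.8  15.  212.7] j [-0.518  0.39   2.484  2.487  1.353 -0.405] F [-0.6  0.8 -3.4] w20.6
[[0.993, 0.102, 0.061], [0.118, -0.837, -0.534], [-0.004, 0.537, -0.844]]
[-0.15114417  1.3601698  -0.10807385]
```

```bash
python3 -m jog '[{"linear":[0,0,0],"rotation":[0.1,0,0],"grip":0},{"linear":[0,0,0],"rotation":[0.25,0,0],"grip":0},{"linear":[0,0,0],"rotation":[0.45,0,0],"grip":0},{"linear":[0,0,0],"rotation":[0.65,0,0],"grip":0},{"linear":[0,0,0],"rotation":[0.85,0,0],"grip":0},{"linear":[0,0,0],"rotation":[1,0,0],"grip":0},{"linear":[0,0,0],"rotation":[1,0,0],"grip":0}]'
python3 -m jog '[{"linear":[0,0,0],"rotation":[0.1,0,0],"grip":0},{"linear":[0,0,0],"rotation":[0.25,0,0],"grip":0},{"linear":[0,0,0],"rotation":[0.45,0,0],"grip":0},{"linear":[0,0,0],"rotation":[0.65,0,0],"grip":0},{"linear":[0,0,0],"rotation":[0.85,0,0],"grip":0},{"linear":[0,0,0],"rotation":[1,0,0],"grip":0},{"linear":[0,0,0],"rotation":[1,0,0],"grip":0}]'
python3 -m jog '[{"linear":[0,0,0],"rotation":[0.1,0,0],"grip":0},{"linear":[0,0,0],"rotation":[0.25,0,0],"grip":0},{"linear":[0,0,0],"rotation":[0.45,0,0],"grip":0},{"linear":[0,0,0],"rotation":[0.65,0,0],"grip":0},{"linear":[0,0,0],"rotation":[0.85,0,0],"grip":0},{"linear":[0,0,0],"rotation":[1,0,0],"grip":0},{"linear":[0,0,0],"rotation":[1,0,0],"grip":0}]'
python3 - <<'E'
from tgt import *
st(); print(sense()['wrist_torque'])
plan(np.array([515.5,14.9,215]),hp(-103,64,0,1)[1])
E
```

```text
time_s: 22.72
eef_pos: [514.7, 15.0, 212.1]
ee_rot: [0.034, 0.998, 0.059, -0.0]
force: [0.6, 0.2, -2.1]
grip_width: 0.24
time_s: 23.3
eef_pos: [514.7, 15.0, 211.8]
ee_rot: [-0.213, 0.975, 0.057, -0.015]
force: [0.0, -0.3, -3.3]
grip_width: 0.243
time_s: 23.88
eef_pos: [514.6, 15.1, 211.6]
ee_rot: [-0.446, 0.893, 0.052, -0.029]
force: [0.3, 0.1, -3.6]
grip_width: 0.24
t23.88 p [514.6  15.1 211.6] j [-0.518  0.392  2.484  2.487  1.353  1.087] F [ 0.3  0.1 -3.6] w20.5
[[0.993, 0.066, -0.098], [0.118, -0.597, 0.794], [-0.006, -0.8, -0.6]]
[-0.19029084  1.27535624 -0.01769912]
lin [0.0027, -0.0087, -0.0076] rot [1.2875, 0.0043, -0.0112] rows>=5.2
```

```bash
python3 -m jog '[{"linear":[0,0,0],"rotation":[0.1,0,0],"grip":0},{"linear":[0,0,0],"rotation":[0.25,0,0],"grip":0},{"linear":[0,0,0],"rotation":[0.45,0,0],"grip":0},{"linear":[0,0,0],"rotation":[0.65,0,0],"grip":0},{"linear":[0,0,0],"rotation":[0.85,0,0],"grip":0},{"linear":[0,0,0],"rotation":[1,0,0],"grip":0},{"linear":[0,0,0],"rotation":[1,0,0],"grip":0}]'
python3 - <<'E'
from tgt import *
plan(np.array([515.5,14.9,215]),hp(-103,64,0,1)[1])
E
```

```text
time_s: 24.47
eef_pos: [514.6, 15.1, 211.4]
ee_rot: [-0.652, 0.756, 0.043, -0.041]
force: [-0.2, 0.2, -3.6]
grip_width: 0.241
lin [0.0028, -0.0118, -0.0026] rot [0.2948, 0.0014, -0.0124] rows>=1.2
```

```bash
python3 -m jog '[{"linear":[0,-0.005,0],"rotation":[0.1,0,-0.006],"grip":0},{"linear":[0.003,-0.012,-0.003],"rotation":[0.22,0.001,-0.012],"grip":0},{"linear":[0.003,-0.012,-0.003],"rotation":[0.295,0.001,-0.012],"grip":0},{"linear":[0.003,-0.012,-0.003],"rotation":[0.295,0.001,-0.012],"grip":0},{"linear":[0.003,-0.012,-0.003],"rotation":[0.295,0.001,-0.012],"grip":0}]'
python3 - <<'E'
from tgt import *
st(); plan(np.array([515.5,14.9,215]),hp(-103,64,0,1)[1])
p,d=capture("top"); b=p[:,:,::-1]; cv2.imwrite("pics/t6.png",cv2.resize(b[120:300,200:430],(780,610),interpolation=cv2.INTER_CUBIC)[:600]); np.save("pics/t6.npy",d)
p,d=capture("wrist"); cv2.imwrite("pics/w6.png",p[:,:,::-1])
E
```

```text
time_s: 24.88
eef_pos: [515.5, 14.8, 215.0]
ee_rot: [-0.704, 0.708, 0.042, -0.042]
force: [0.3, 0.3, -3.3]
grip_width: 0.238
t24.88 p [515.5  14.8 215. ] j [-0.517  0.384  2.481  2.487  1.349  1.732] F [ 0.3  0.3 -3.3] w20.3
[[0.993, 0.0, -0.118], [0.118, -0.006, 0.993], [-0.001, -1.0, -0.006]]
lin [-0.0001, -0.0001, 0.0002] rot [0.0113, 0.0005, -0.001] rows>=0.0
```

View pics/t6.png

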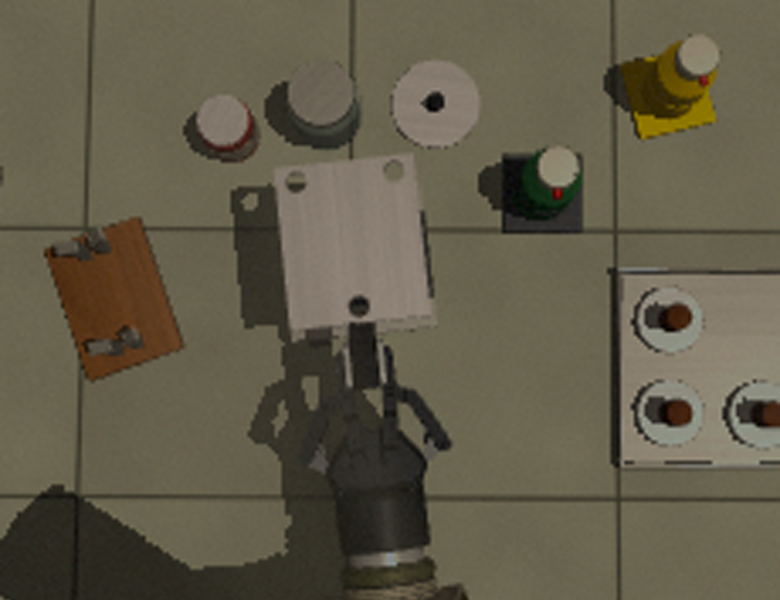

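View pics/w6.png

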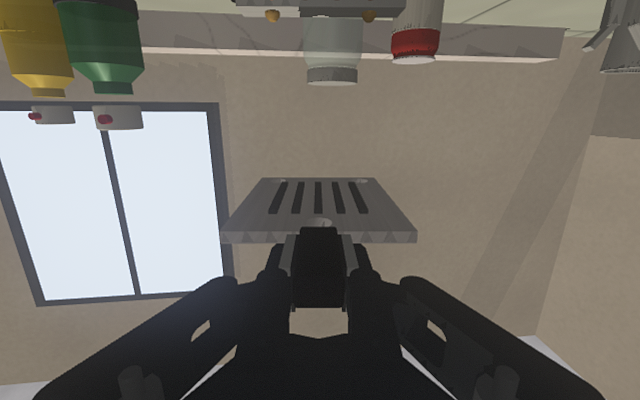

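Smooth side is up. In the top crop, the holes are at (297,181), (393,170) and (359,306). I'll check level and hole positions numerically.

Run:
```python
from tgt import *
D=np.load("pics/t6.npy"); P=cloud("top",D)
M=(abs(P[...,2]-218)<14)&(P[...,0]>535)&(P[...,0]<665)&(P[...,1]>-40)&(P[...,1]<90)
Q=P[M]; A=np.c_[Q-[600,25,0]]; X=np.c_[A[:,:2],np.ones(len(A))]; c,*_=np.linalg.lstsq(X,A[:,2],rcond=None); print(len(Q),c, "slope along G,N",c[:2]@G[:2],c[:2]@N[:2])
pts=np.argwhere(M)[:,::-1].astype(np.float32); r=cv2.minAreaRect(pts); print(r); print(onz("top",*r[0],219).round(1))
# holes: depth well below plate inside rect
box=cv2.boxPoints(r); m=np.zeros(D.shape,np.uint8); cv2.fillPoly(m,[box.astype(int)],1)
h=((P[...,2]<200)&(m>0)).astype(np.uint8); n,l,s,cc=cv2.connectedComponentsWithStats(h)
for i in range(1,n):
    if s[i,4]>5: print(s[i],cc[i],onz("top",*cc[i],219).round(1))
```

```text
1791 [-3.23835515e-03 -6.67701188e-03  2.19637624e+02] slope along G,N -0.004001896117737071 -0.006249340700047045
((303.0, 191.0), (44.0, 44.0), 90.0)
[[600.   25.1 219. ]]
[313 169   6   5  24] [315.70833333 170.70833333] [[659.4 -11.2 219. ]]
[322 169   4  29  61] [324.2295082  179.39344262] [[634.2 -35.9 219. ]]
[284 171   6   6  26] [286.84615385 173.57692308] [[650.6  72.3 219. ]]
[281 178   4  36  84] [281.9047619  200.02380952] [[573.6  85.5 219. ]]
[303 208   6   6  29] [305.4137931  210.27586207] [[544.4  17.7 219. ]]
```

```bash
python3 -m jog '[{"linear":[0,0.05,0],"rotation":[0.011,0,0],"grip":0},{"linear":[0,0.12,0],"rotation":[0.011,0,0],"grip":0},{"linear":[0,0.2,0],"rotation":[0.011,0,0],"grip":0},{"linear":[0,0.28,0],"rotation":[0.011,0,0],"grip":0},{"linear":[0,0.35,0],"rotation":[0.011,0,0],"grip":0},{"linear":[0,0.41,0],"rotation":[0.011,0,0],"grip":0},{"linear":[0,0.44,0],"rotation":[0.011,0,0],"grip":0},{"linear":[0,0.44,0],"rotation":[0.011,0,0],"grip":0},{"linear":[0,0.44,0],"rotation":[0.011,0,0],"grip":0}]'
python3 - <<'E'
from tgt import *
st(); plan(np.array([515.5,14.9,82]),hp(-103,64,0,1)[1]);plan(np.array([515.5,14.9,64.4]),hp(-103,64,0,1)[1])
E
```

```text
time_s: 25.73
eef_pos: [515.6, 14.3, 82.7]
ee_rot: [0.706, -0.706, -0.041, 0.042]
force: [-0.2, 0.1, -2.6]
grip_width: 0.241
t25.73 p [515.6  14.3  82.7] j [-0.519  0.925  2.411  2.496  1.726  1.455] F [-0.2  0.1 -2.6] w20.6
[[0.993, -0.001, -0.118], [0.118, 0.001, 0.993], [-0.001, -1.0, 0.001]]
lin [-0.0, 0.0024, 0.0022] rot [-0.0016, -0.0002, -0.002] rows>=0.0
lin [0.0, 0.0611, 0.0021] rot [-0.0016, -0.0002, -0.002] rows>=0.4
```

```bash
python3 -m jog '[{"linear":[0,0.015,0.002],"rotation":[-0.002,0,-0.002],"grip":0},{"linear":[0,0.03,0.002],"rotation":[-0.002,0,-0.002],"grip":0},{"linear":[0,0.04,0.002],"rotation":[-0.002,0,-0.002],"grip":0},{"linear":[0,0.05,0.002],"rotation":[-0.002,0,-0.002],"grip":0},{"linear":[0,0.056,0.002],"rotation":[-0.002,0,-0.002],"grip":0},{"linear":[0,0.06,0.002],"rotation":[-0.002,0,-0.002],"grip":0},{"linear":[0,0.061,0.002],"rotation":[-0.002,0,-0.002],"grip":0},{"linear":[0,0.061,0.002],"rotation":[-0.002,0,-0.002],"grip":0}]'
python3 - <<'E'
from tgt import *
st(); print(sense()['wrist_torque'])
p,d=capture("top"); b=p[:,:,::-1]; cv2.imwrite("pics/t7.png",cv2.resize(b[140:260,230:390],(780,585),interpolation=cv2.INTER_CUBIC)); np.save("pics/t7.npy",d)
P=cloud("top",d)
M=(abs(P[...,2]-68)<10)&(P[...,0]>540)&(P[...,0]<665)&(P[...,1]>-35)&(P[...,1]<85)
Q=P[M]; A=np.c_[Q-[600,25,0]]; X=np.c_[A[:,:2],np.ones(len(A))]; c,*_=np.linalg.lstsq(X,A[:,2],rcond=None); print(len(Q),c, "slope along G,N",c[:2]@G[:2],c[:2]@N[:2])
E
```

```text
time_s: 26.4
eef_pos: [515.5, 14.9, 64.4]
ee_rot: [-0.706, 0.706, 0.042, -0.042]
force: [-0.2, 0.0, -3.4]
grip_width: 0.241
t26.40 p [515.5  14.9  64.4] j [-0.517  0.992  2.389  2.493  1.763  1.427] F [-0.2  0.  -3.4] w20.6
[[0.993, 0.0, -0.118], [0.118, -0.0, 0.993], [-0.0, -1.0, -0.0]]
[-0.13249536  1.25198299 -0.01707533]
1411 [-1.66093091e-03 -1.46216594e-03  6.88645700e+01] slope along G,N -0.0018215163815559635 -0.0012564628062200264
```

View pics/t7.png

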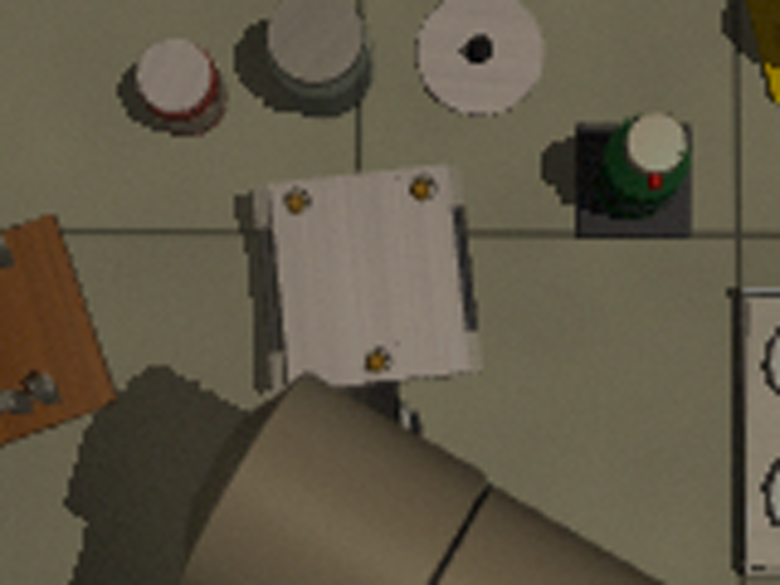

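All three pins show through their holes and the plate is level, with its weight still on the gripper. I'll lower the last bit and release.

```bash
python3 -m jog '[{"linear":[0,0.002,0],"rotation":[0,0,0],"grip":0},{"linear":[0,0.003,0],"rotation":[0,0,0],"grip":0},{"linear":[0,0.003,0],"rotation":[0,0,0],"grip":0},{"linear":[0,0.003,0],"rotation":[0,0,0],"grip":25},{"linear":[0,0.003,0],"rotation":[0,0,0],"grip":40},{"linear":[0,0.003,0],"rotation":[0,0,0],"grip":85},{"linear":[0,0.003,0],"rotation":[0,0,0],"grip":85},{"linear":[0,0.003,0],"rotation":[0,0,0],"grip":85},{"linear":[0,0.003,0],"rotation":[0,0,0],"grip":85},{"linear":[0,0.003,0],"rotation":[0,0,0],"grip":85}]'
python3 - <<'E'
from tgt import *
st(); print(sense()['wrist_torque'])
p,d=capture("top"); np.save("pics/t8.npy",d); cv2.imwrite("pics/t8.png",p[:,:,::-1])
P=cloud("top",d)
M=(abs(P[...,2]-68)<10)&(P[...,0]>540)&(P[...,0]<665)&(P[...,1]>-35)&(P[...,1]<85)
Q=P[M]; A=np.c_[Q-[600,25,0]]; X=np.c_[A[:,:2],np.ones(len(A))]; c,*_=np.linalg.lstsq(X,A[:,2],rcond=None); print(len(Q),c, "slope along G,N",c[:2]@G[:2],c[:2]@N[:2])
p,d=capture("wrist"); cv2.imwrite("pics/w8.png",p[:,:,::-1])
E
```

```text
time_s: 27.28
eef_pos: [515.5, 14.9, 63.6]
ee_rot: [-0.706, 0.706, 0.042, -0.042]
force: [0.1, 0.5, 0.7]
grip_width: 0.999
t27.28 p [515.5  14.9  63.6] j [-0.517  0.995  2.388  2.493  1.765  1.425] F [0.1 0.5 0.7] w85.3
[[0.993, 0.0, -0.118], [0.118, -0.0, 0.993], [0.0, -1.0, -0.0]]
[-0.07521588  0.49791418  0.07609472]
1414 [-5.65766917e-03  1.94420888e-03  6.86715229e+01] slope along G,N -0.005389441536349573 0.0025967457476293193
```

View pics/w8.png

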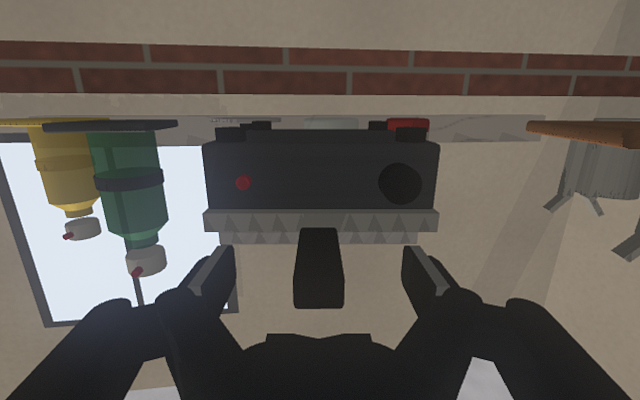

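The plate is seated and released. I'll plan the retreat up, then back to tool-down.

```bash
python3 -m jog '[{"linear":[0,-0.08,0],"rotation":[0,0,0],"grip":85},{"linear":[0,-0.18,0],"rotation":[0,0,0],"grip":85},{"linear":[0,-0.28,0],"rotation":[0,0,0],"grip":85},{"linear":[0,-0.4,0],"rotation":[0,0,0],"grip":85},{"linear":[0,-0.5,0],"rotation":[0,0,0],"grip":85},{"linear":[0,-0.58,0],"rotation":[0,0,0],"grip":85},{"linear":[0,-0.58,0],"rotation":[0,0,0],"grip":85}]'
python3 - <<'E'
from tgt import *
from kin import *
from scipy.spatial.transform import Slerp
st()
p0=sense()["eef_pos"]; r0=Rt(); p1=np.array([470,-90,250.])
for yaw in np.radians([0,30,60,90,120,150,180,-150,-120,-90,-60]):
    M=down(yaw); 
    cap=ik([675.7,-158,170],M); print(round(np.degrees(yaw)), [x if isinstance(x,tuple) else x.round(2).tolist() for x in cap], (r0.inv()*R.from_matrix(M)).as_rotvec().round(2))
    sl=Slerp([0,1],R.concatenate([r0,R.from_matrix(M)]))
    for t in np.linspace(0,1,6):
        print("   ",[x if isinstance(x,tuple) else x.round(2).tolist() for x in ik(p0+t*(p1-p0),sl(t).as_matrix()) or ["none"]])
E
```

```text
time_s: 27.97
eef_pos: [515.4, 15.2, 242.9]
ee_rot: [-0.704, 0.708, 0.045, -0.039]
force: [0.5, -0.3, -0.3]
grip_width: 0.996
t27.97 p [515.4  15.2 242.9] j [-0.516  0.278  2.475  2.471  1.268  1.803] F [ 0.5 -0.3 -0.3] w85.1
[[0.993, 0.009, -0.118], [0.118, -0.005, 0.993], [0.008, -1.0, -0.006]]
0 [[-0.4, 0.74, 0.98, 0.0, 1.42, -0.4]] [1.3  1.3  1.16]
    [[-0.52, 0.27, 2.48, 2.47, 1.27, 1.8]]
    [[-0.37, 0.02, 2.43, 2.73, 0.67, 2.06]]
    [[-0.28, -0.09, 2.26, 3.5, 0.06, 1.64]]
    [[-0.28, -0.06, 2.04, -0.25, 0.49, -0.64]]
    [[-0.34, 0.05, 1.81, -0.11, 0.95, -0.55]]
    [[-0.43, 0.19, 1.6, 0.0, 1.35, -0.43]]
30 [[-0.4, 0.74, 0.98, 0.0, 1.42, -0.92]] [0.91 0.91 1.38]
    [[-0.52, 0.27, 2.48, 2.47, 1.27, 1.8]]
    [[-0.44, -0.0, 2.42, 2.48, 0.66, 2.16]]
    [[-0.38, -0.11, 2.26, 1.43, 0.18, -2.83]]
    [[-0.37, -0.08, 2.05, 0.11, 0.52, -1.34]]
    [[-0.39, 0.04, 1.82, 0.0, 0.95, -1.1]]
    [[-0.43, 0.19, 1.6, -0.0, 1.35, -0.96]]
60 [[-0.4, 0.74, 0.98, 0.0, 1.42, -1.45]] [0.51 0.5  1.52]
    [[-0.52, 0.27, 2.48, 2.47, 1.27, 1.8]]
    [[-0.51, -0.01, 2.41, 2.27, 0.69, 2.22]]
    [(
[... 2198 characters left out ...]
 0.39, 1.39, 1.78]]
    [[-0.43, 0.19, 1.6, -0.0, 1.35, 1.66]]
-90 [[-0.4, 0.74, 0.98, 0.0, 1.42, 1.17]] [-2.15 -2.17  0.12]
    [[-0.52, 0.27, 2.48, 2.47, 1.27, 1.8]]
    [[-0.81, 0.25, 2.31, 1.7, 1.36, 1.73]]
    [[-0.84, 0.25, 2.02, 1.19, 1.44, 1.66]]
    [[-0.74, 0.26, 1.76, 0.78, 1.51, 1.53]]
    [[-0.6, 0.25, 1.6, 0.39, 1.49, 1.34]]
    [[-0.43, 0.19, 1.6, 0.0, 1.35, 1.14]]
-60 [[-0.4, 0.74, 0.98, 0.0, 1.42, 0.65]] [1.99 2.01 0.42]
    [[-0.52, 0.27, 2.48, 2.47, 1.27, 1.8]]
    [[-0.23, 0.13, 2.44, 3.19, 0.85, 1.92]]
    [[-0.06, 0.04, 2.24, 4.28, 0.52, 1.4]]
    [[-0.08, 0.04, 2.0, -0.9, 0.67, 0.73]]
    [[-0.23, 0.1, 1.77, -0.35, 1.01, 0.56]]
    [[-0.43, 0.19, 1.6, 0.0, 1.35, 0.61]]
```

```bash
cat >> tgt.py <<'E'
def frac(p1,M,f):
    s=sense(); r=Rt(); w=(r.inv()*R.from_matrix(M)).as_rotvec()
    L=r.inv().apply(np.array(p1)-s["eef_pos"])*f/300; print("f",f,"lin",L.round(3).tolist(),"rot",(w*f/0.5).round(3).tolist())
E
python3 - <<'E'
from tgt import *
frac([470,-90,250],down(np.radians(-120)),0.25)
E
```

```text
f 0.25 lin [-0.048, -0.006, -0.083] rot [-0.921, -0.931, 0.306]
```

```bash
python3 -m jog '[{"linear":[-0.008,0,-0.015],"rotation":[-0.15,-0.155,0.05],"grip":85},{"linear":[-0.016,-0.002,-0.03],"rotation":[-0.3,-0.31,0.1],"grip":85},{"linear":[-0.024,-0.003,-0.04],"rotation":[-0.46,-0.465,0.15],"grip":85},{"linear":[-0.032,-0.004,-0.055],"rotation":[-0.61,-0.62,0.2],"grip":85},{"linear":[-0.04,-0.005,-0.07],"rotation":[-0.77,-0.775,0.25],"grip":85},{"linear":[-0.048,-0.006,-0.083],"rotation":[-0.92,-0.93,0.306],"grip":85},{"linear":[-0.048,-0.006,-0.083],"rotation":[-0.92,-0.93,0.306],"grip":85},{"linear":[-0.048,-0.006,-0.083],"rotation":[-0.92,-0.93,0.306],"grip":85}]'
python3 - <<'E'
from tgt import *
st();frac([470,-90,250],down(np.radians(-120)),0.333)
E
```

```text
time_s: 28.63
eef_pos: [504.1, -11.4, 244.5]
ee_rot: [-0.493, 0.821, 0.158, -0.24]
force: [0.8, -0.2, 0.3]
grip_width: 0.998
t28.63 p [504.1 -11.4 244.5] j [-0.813  0.169  2.272  1.581  1.246  1.875] F [ 0.8 -0.2  0.3] w85.3
[[0.835, 0.023, -0.55], [0.496, -0.463, 0.734], [-0.238, -0.886, -0.399]]
f 0.333 lin [-0.076, 0.034, -0.046] rot [-0.922, -0.932, 0.307]
```

```bash
python3 -m jog '[{"linear":[-0.013,0.006,-0.008],"rotation":[-0.15,-0.155,0.05],"grip":85},{"linear":[-0.026,0.011,-0.016],"rotation":[-0.3,-0.31,0.1],"grip":85},{"linear":[-0.038,0.017,-0.023],"rotation":[-0.46,-0.465,0.15],"grip":85},{"linear":[-0.05,0.022,-0.03],"rotation":[-0.61,-0.62,0.2],"grip":85},{"linear":[-0.063,0.028,-0.038],"rotation":[-0.77,-0.775,0.25],"grip":85},{"linear":[-0.076,0.034,-0.046],"rotation":[-0.92,-0.93,0.306],"grip":85},{"linear":[-0.076,0.034,-0.046],"rotation":[-0.92,-0.93,0.306],"grip":85},{"linear":[-0.076,0.034,-0.046],"rotation":[-0.92,-0.93,0.306],"grip":85}]'
python3 - <<'E'
from tgt import *
st();frac([470,-90,250],down(np.radians(-120)),0.5)
E
```

```text
time_s: 29.3
eef_pos: [492.9, -36.0, 245.8]
ee_rot: [-0.229, 0.843, 0.255, -0.414]
force: [-0.5, 0.2, -0.2]
grip_width: 0.99
t29.30 p [492.9 -36.  245.8] j [-0.786  0.164  1.954  0.991  1.322  1.897] F [-0.5  0.2 -0.2] w84.5
[[0.527, 0.241, -0.815], [0.62, -0.765, 0.175], [-0.582, -0.597, -0.552]]
f 0.5 lin [-0.08, 0.055, 0.012] rot [-0.926, -0.938, 0.313]
```

```bash
python3 -m jog '[{"linear":[-0.013,0.009,0.002],"rotation":[-0.15,-0.155,0.05],"grip":85},{"linear":[-0.026,0.018,0.004],"rotation":[-0.3,-0.31,0.1],"grip":85},{"linear":[-0.04,0.027,0.006],"rotation":[-0.46,-0.465,0.15],"grip":85},{"linear":[-0.053,0.036,0.008],"rotation":[-0.61,-0.62,0.2],"grip":85},{"linear":[-0.067,0.045,0.01],"rotation":[-0.77,-0.775,0.26],"grip":85},{"linear":[-0.08,0.055,0.012],"rotation":[-0.926,-0.938,0.313],"grip":85},{"linear":[-0.08,0.055,0.012],"rotation":[-0.926,-0.938,0.313],"grip":85},{"linear":[-0.08,0.055,0.012],"rotation":[-0.926,-0.938,0.313],"grip":85}]'
python3 - <<'E'
from tgt import *
st();frac([470,-90,250],down(np.radians(-120)),1)
E
```

```text
time_s: 29.97
eef_pos: [481.0, -61.1, 246.8]
ee_rot: [0.063, 0.772, 0.324, -0.544]
force: [0.4, 0.2, 0.1]
grip_width: 0.993
t29.97 p [481.  -61.1 246.8] j [-0.633  0.189  1.699  0.494  1.385  1.811] F [0.4 0.2 0.1] w84.8
[[0.199, 0.568, -0.798], [0.431, -0.782, -0.449], [-0.88, -0.255, -0.401]]
f 1 lin [-0.058, 0.052, 0.068] rot [-0.931, -0.946, 0.323]
```

```bash
python3 -m jog '[{"linear":[-0.01,0.009,0.01],"rotation":[-0.15,-0.155,0.05],"grip":40},{"linear":[-0.02,0.018,0.02],"rotation":[-0.3,-0.31,0.1],"grip":0},{"linear":[-0.03,0.027,0.03],"rotation":[-0.46,-0.465,0.16],"grip":0},{"linear":[-0.04,0.036,0.045],"rotation":[-0.61,-0.62,0.21],"grip":0},{"linear":[-0.05,0.045,0.06],"rotation":[-0.77,-0.785,0.265],"grip":0},{"linear":[-0.058,0.052,0.068],"rotation":[-0.931,-0.946,0.323],"grip":0},{"linear":[-0.058,0.052,0.068],"rotation":[-0.931,-0.946,0.323],"grip":0},{"linear":[-0.058,0.052,0.068],"rotation":[-0.931,-0.946,0.323],"grip":0}]'
python3 - <<'E'
from tgt import *
st();frac([675.8,-158,210],down(np.radians(-120)),1)
p,d=capture("top"); P=cloud("top",d); cv2.imwrite("pics/t9.png",cv2.resize(p[140:260,230:390,::-1],(780,585),interpolation=cv2.INTER_CUBIC))
hsv=cv2.cvtColor(p,cv2.COLOR_RGB2HSV); br=((hsv[...,0]>10)&(hsv[...,0]<28)&(hsv[...,1]>110)&(hsv[...,2]>60)).astype(np.uint8)
M=(abs(P[...,2]-68)<10)&(P[...,0]>540)&(P[...,0]<665)&(P[...,1]>-35)&(P[...,1]<85)
Q=P[M]; X=np.c_[Q[:,:2]-[600,25],np.ones(len(Q))]; c,*_=np.linalg.lstsq(X,Q[:,2],rcond=None); print(len(Q),c)
E
```

```text
time_s: 30.63
eef_pos: [469.4, -88.6, 248.6]
ee_rot: [0.351, 0.614, 0.355, -0.612]
force: [0.4, -0.4, -1.2]
grip_width: -0.0
t30.63 p [469.4 -88.6 248.6] j [-0.435  0.196  1.603  0.005  1.346  1.661] F [ 0.4 -0.4 -1.2] w-0.0
[[-0.001, 0.865, -0.503], [0.006, -0.502, -0.865], [-1.0, -0.004, -0.005]]
f 1 lin [0.127, 0.711, -0.145] rot [-0.006, -0.01, 0.008]
1407 [-5.60879756e-03 -3.88740983e-03  6.86273311e+01]
```

View pics/t9.png

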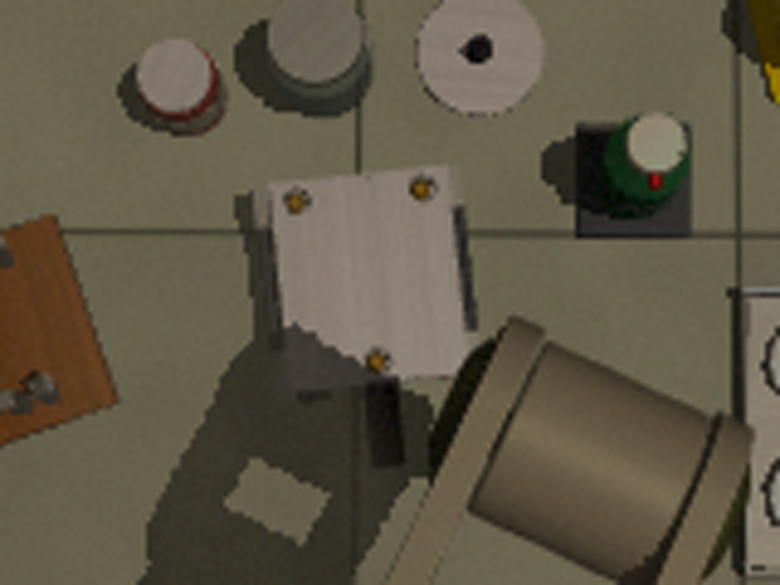

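The plate lies home with its pins centred in the holes at (297,200), (422,188) and (376,360). Now the mister.

```bash
python3 -m jog '[{"linear":[0.03,0.18,-0.04],"rotation":[0,-0.01,0.008],"grip":0},{"linear":[0.06,0.36,-0.07],"rotation":[-0.006,-0.01,0.008],"grip":0},{"linear":[0.09,0.5,-0.1],"rotation":[-0.006,-0.01,0.008],"grip":0},{"linear":[0.12,0.62,-0.13],"rotation":[-0.006,-0.01,0.008],"grip":0},{"linear":[0.127,0.711,-0.145],"rotation":[-0.006,-0.01,0.008],"grip":0},{"linear":[0.127,0.711,-0.145],"rotation":[-0.006,-0.01,0.008],"grip":0},{"linear":[0.127,0.711,-0.145],"rotation":[-0.006,-0.01,0.008],"grip":0}]'
python3 - <<'E'
from tgt import *
st();frac([675.8,-158,164],down(np.radians(-120)),1);frac([675.8,-158,152],down(np.radians(-120)),1)
E
```

```text
time_s: 31.27
eef_pos: [676.5, -160.2, 206.0]
ee_rot: [-0.35, -0.613, -0.354, 0.613]
force: [-0.8, 0.1, 0.4]
grip_width: 0.001
t31.27 p [ 676.5 -160.2  206. ] j [-0.402  0.73   0.911  0.003  1.505  1.697] F [-0.8  0.1  0.4] w0.1
[[-0.003, 0.864, -0.504], [0.004, -0.504, -0.864], [-1.0, -0.005, -0.002]]
f 1 lin [0.14, -0.005, -0.005] rot [-0.009, -0.004, 0.01]
f 1 lin [0.18, -0.005, -0.005] rot [-0.009, -0.004, 0.01]
```

```bash
python3 -m jog '[{"linear":[0.07,-0.005,-0.005],"rotation":[-0.009,-0.004,0.01],"grip":0},{"linear":[0.14,-0.005,-0.005],"rotation":[-0.009,-0.004,0.01],"grip":0},{"linear":[0.155,-0.005,-0.005],"rotation":[-0.009,-0.004,0.01],"grip":0},{"linear":[0.165,-0.005,-0.005],"rotation":[-0.009,-0.004,0.01],"grip":0},{"linear":[0.172,-0.005,-0.005],"rotation":[-0.009,-0.004,0.01],"grip":0},{"linear":[0.177,-0.005,-0.005],"rotation":[-0.009,-0.004,0.01],"grip":0},{"linear":[0.177,-0.005,-0.005],"rotation":[-0.009,-0.004,0.01],"grip":0},{"linear":[0.177,-0.005,-0.005],"rotation":[-0.009,-0.004,0.01],"grip":0}]'
python3 - <<'E'
from tgt import *
st()
E
```

```text
time_s: 31.93
eef_pos: [675.7, -158.2, 154.6]
ee_rot: [0.354, 0.613, 0.353, -0.612]
force: [-4.7, -0.6, 5.8]
grip_width: -0.001
t31.93 p [ 675.7 -158.2  154.6] j [-0.398  0.754  1.002  0.     1.385  1.696] F [-4.7 -0.6  5.8] w-0.1
[[0.001, 0.866, -0.5], [-0.0, -0.5, -0.866], [-1.0, 0.001, -0.0]]
```

```bash
python3 -m jog '[{"linear":[0.008,0,0],"rotation":[0,0,0],"grip":0},{"linear":[0.015,0,0],"rotation":[0,0,0],"grip":0},{"linear":[0.015,0,0],"rotation":[0,0,0],"grip":0},{"linear":[0.015,0,0],"rotation":[0,0,0],"grip":0}]'
python3 - <<'E'
from tgt import *
st()
E
```

```text
time_s: 32.27
eef_pos: [675.8, -158.3, 152.3]
ee_rot: [0.354, 0.613, 0.352, -0.612]
force: [-3.2, 1.5, 7.4]
grip_width: 0.002
t32.27 p [ 675.8 -158.3  152.3] j [-3.990e-01  7.540e-01  1.007e+00  1.000e-03  1.377e+00  1.697e+00] F [-3.2  1.5  7.4] w0.2
[[0.003, 0.866, -0.501], [-0.001, -0.501, -0.866], [-1.0, 0.003, -0.001]]
```

```bash
python3 -m jog '[{"linear":[0.008,0,0],"rotation":[0,0,0],"grip":0},{"linear":[0.012,0,0],"rotation":[0,0,0],"grip":0},{"linear":[0.012,0,0],"rotation":[0,0,0],"grip":0},{"linear":[0.012,0,0],"rotation":[0,0,0],"grip":0}]'
python3 - <<'E'
from tgt import *
st()
E
```

```text
time_s: 32.6
eef_pos: [675.9, -158.3, 152.0]
ee_rot: [0.355, 0.614, 0.352, -0.611]
force: [-7.7, 2.2, 14.7]
grip_width: 0.003
t32.60 p [ 675.9 -158.3  152. ] j [-3.990e-01  7.530e-01  1.010e+00  1.000e-03  1.373e+00  1.697e+00] F [-7.7  2.2 14.7] w0.2
[[0.006, 0.865, -0.501], [-0.001, -0.501, -0.865], [-1.0, 0.006, -0.001]]
```

The push bottomed out at 14.7 N with z = 152.0. Next I'll retract and verify everything.

```bash
python3 -m jog '[{"linear":[-0.02,0,0],"rotation":[0,0,0],"grip":0},{"linear":[-0.08,0,0],"rotation":[0,0,0],"grip":0},{"linear":[-0.2,0,0],"rotation":[0,0,0],"grip":0},{"linear":[-0.25,0,0],"rotation":[0,0,0],"grip":0},{"linear":[-0.25,-0.3,0],"rotation":[0,0,0],"grip":0},{"linear":[-0.25,-0.6,0],"rotation":[0,0,0],"grip":0},{"linear":[-0.25,-0.8,0],"rotation":[0,0,0],"grip":0},{"linear":[-0.25,-0.8,0],"rotation":[0,0,0],"grip":0},{"linear":[-0.25,-0.8,0],"rotation":[0,0,0],"grip":0}]'
python3 - <<'E'
from tgt import *
st(); knobs("t10")
b=cv2.imread("pics/t10.png"); cv2.imwrite("pics/t10z.png",cv2.resize(b[120:290,180:480],(780,442),interpolation=cv2.INTER_CUBIC))
p,d=capture("top"); P=cloud("top",d); x0,y0,x1,y1=350,155,380,185; Q=P[y0:y1,x0:x1].reshape(-1,3); Q=Q[Q[:,2]>145]; print("cap",len(Q),np.median(Q,0))
p,d=capture("scene"); cv2.imwrite("pics/s10.png",p[:,:,::-1])
D0=np.load("pics/top0.npy"); P0=cloud("top",D0); Q=P0[y0:y1,x0:x1].reshape(-1,3); Q=Q[Q[:,2]>145]; print("cap at start",len(Q),np.median(Q,0))
E
```

```text
time_s: 33.35
eef_pos: [493.5, -52.9, 226.4]
ee_rot: [0.355, 0.615, 0.351, -0.611]
force: [0.7, -0.0, -0.1]
grip_width: 0.003
t33.35 p [493.5 -52.9 226.4] j [-3.440e-01  2.490e-01  1.595e+00  1.000e-03  1.290e+00  1.752e+00] F [ 0.7 -0.  -0.1] w0.2
[[0.008, 0.865, -0.501], [-0.001, -0.501, -0.865], [-1.0, 0.007, -0.003]]
knob [109.2 199.9] 50 [587.2 661.4  59. ]
knob [399.1 213. ] 36 [ 548.7 -280.6   62.5]
knob [399.5 241.3] 40 [ 457.7 -280.3   63.7]
knob [427.  241.6] 29 [ 457.1 -368.8   62.8]
knob [106.5 251. ] 32 [422.3 660.3  58.8]
cap 137 [ 673.26540609 -157.42181941  160.45068036]
cap at start 139 [ 672.77133941 -157.15702066  160.02958431]
```

View pics/t10z.png

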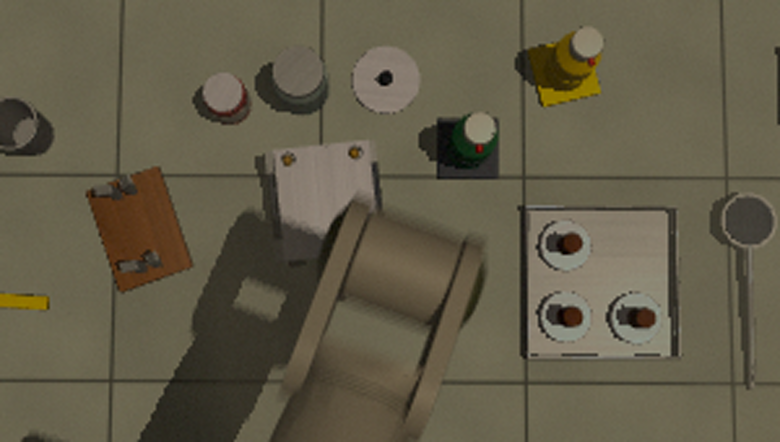

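View pics/s10.png

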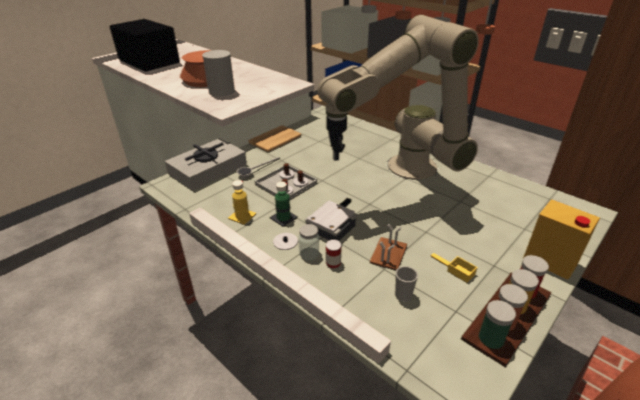

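```bash
python3 -m jog '[{"linear":[-0.1,0,0],"rotation":[0,0,0],"grip":0},{"linear":[-0.1,-0.1,0],"rotation":[0,0,0],"grip":0},{"linear":[-0.1,-0.3,0],"rotation":[0,0,0],"grip":0},{"linear":[-0.1,-0.4,0],"rotation":[0,0,0],"grip":0},{"linear":[-0.1,-0.4,0],"rotation":[0,0,0],"grip":0},{"linear":[-0.1,-0.4,0],"rotation":[0,0,0],"grip":0},{"linear":[-0.1,-0.4,0],"rotation":[0,0,0],"grip":0}]'
python3 - <<'E'
from tgt import *
st(); knobs("t11")
b=cv2.imread("pics/t11.png"); cv2.imwrite("pics/t11z.png",cv2.resize(b[90:390,80:480],(800,600),interpolation=cv2.INTER_CUBIC))
E
```

```text
time_s: 34.08
eef_pos: [390.9, 7.0, 257.1]
ee_rot: [0.356, 0.615, 0.351, -0.61]
force: [0.3, -0.1, 0.1]
grip_width: -0.002
t34.08 p [390.9   7.  257.1] j [-2.850e-01 -1.800e-02  1.816e+00  1.000e-03  1.333e+00  1.810e+00] F [ 0.3 -0.1  0.1] w-0.1
[[0.01, 0.866, -0.5], [-0.002, -0.5, -0.866], [-1.0, 0.01, -0.003]]
knob [108.7 200.2] 52 [586.2 663.   58.6]
knob [399.6 213.2] 36 [ 548.  -282.    63.2]
knob [106.2 248.1] 37 [431.6 661.1  60.3]
knob [399.4 241.1] 31 [ 458.4 -280.    63.9]
knob [427.5 241.9] 31 [ 456.1 -370.3   64.3]
```

View pics/t11z.png

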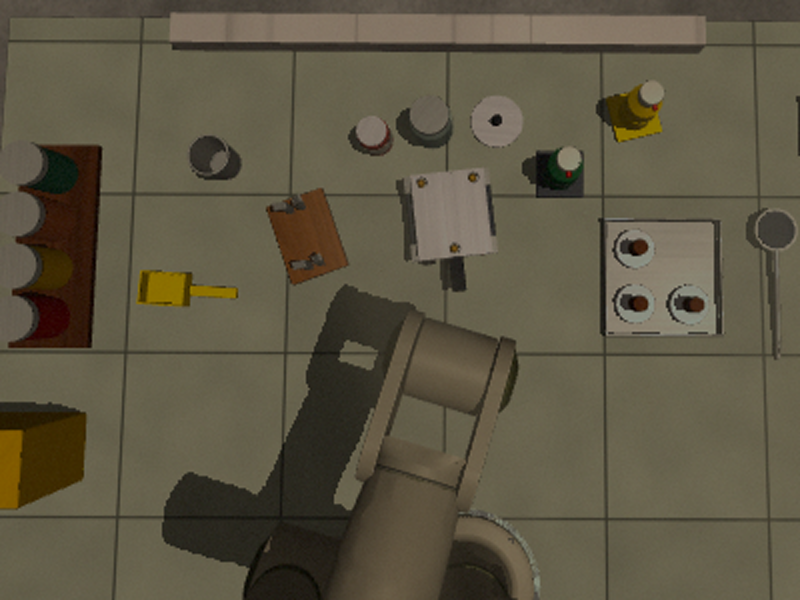

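Final top view: the plate is home with its pins at (421,182), (473,177) and (455,247). The three presses stand in the tray at (635,247), (635,303) and (690,303). No other press is in view and the bystanders are undisturbed, so I'm handing in.

```bash
python3 -c "
from rig import *
print(finish_job())"
```

```text
the job is handed in; nothing more can be done
None
```

The griddle is changed over and the job was handed in at about 34 s on the robot's clock. `finish_job()` gives no verdict, so the results below are my own last checks.

- **Presses:** I moved the press on the plate and the two loose ones into the tray. The last top view shows all three upright, about 45 mm off the tray centre each way, with knob tops at 63–64 mm. I found no fourth press in any view.
- **Plate:** I gripped it by the handle with the tool level, turned it half over in the air and set it back on its pins without using the rack. The last view shows smooth side up and handle in front. All three pins are visible through their holes. The last depth check, just before misting, put its top at about 68.6 mm and level within 0.01 rad.
- **Mister:** After the plate was let go, I pushed the cap down about 8 mm until it bottomed at about 15 N. It sprang back to 160 mm, the same height as at the start.
- **Other things:** The bystanders and the yellow look-alike are where they were. The arm is clear of everything, and none of the checks failed or disagreed.

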